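# Weigh the chocolate balls on the beam scale

## Task

First lift the parking weight off the hook at the end of the scale's beam and stand it upright on the bare counter. Then set every chocolate ball from the tray into a dimple of its own on the scale's platform, and slide the poise along the notched beam until the beam rests level with its pointer at the centre mark of the gate. Leave everything so, and do not shift the cocoa tin, the dark gift box or the bean dish.

Things in the scene. Friction and masses are not known exactly. Their poses are not given: they have to be found in the camera images.
- scale: Counter scale, fixed: dark wooden base, origin at the centre of its underside, z up. Steel platform with six dimples, 150 x 208 mm, top about 47 mm high, centred at the scale's x = -35 mm; behind it, at x = +105 mm and 135 mm high, the brass beam runs along the scale's -y from its pivot in a post at y = +130 mm.
- beam (a joint): Angle of the beam (rad): 0 = level, pointer on the centre mark; positive = free end (pointer) too high, i.e. the load outweighs the poise; negative = too low; stops at -0.08 and +0.08. It swings for about 1 s after a change. Near balance, moving the poise outward by 10 mm lowers the angle by about 0.056 rad.
- poise (a joint): Position (m) of the poise on the notched beam, 0 (nearest the post) to 0.17 (outward, towards the pointer); starts at 0.016 to 0.045. It stays where it is left; friction about 1 N. With the platform empty the scale balances at 0; each ball calls for about 0.025 more (0.020 to 0.031, as their weights differ).
- poise_grip (a point): Point in the upright fin of the dark steel poise, 18 mm below the fin's top. The fin is 26 mm wide along the beam, 20 mm across it and stands 52 mm above the beam's upper edge, so it can be taken from above with one finger on either side of it along the beam. The beam is 10 mm thick and 16 mm high.
- pointer (a point): The dark cross wire near the free end of the beam, 222 mm from the pivot; it swings up and down inside a dark gate.
- centre_mark (a point): Fixed point in the gate at the height of its two small brass marks: the pointer belongs here. The gate's uprights stand 17 mm either side of the beam; its top is 175 mm high.
- weight: The dark steel parking weight, 180 g: a cylinder 46 mm across and 38 mm high with a stiff upright wire bail on top, 84 mm high overall. Origin: centre of its underside; z up through the bail. At the start it hangs by its bail on the hook at the beam's free end and holds the beam down.
- bail (a point): Middle of the bail's top bar, 80 mm above the weight's underside. 7 mm wire, 35 mm wide overall along the weight's x (at first about the scale's x), open inside 21 mm wide, 38 mm high. The 7 mm hook passes under the bar, pointing along the scale's -y; its end, 20 mm on, turns up 10 mm: the beam stays down; lift 16 to 24 mm, draw off 35 mm along the scale's -y. The gate is 35 mm behind.
- tray: Light wooden tray 180 x 160 mm with walls 26 mm high and 6 mm thick, fixed; floor 6 mm thick. Origin: centre of its underside. The chocolate balls start in it, their middles 34 mm up, so 8 mm above the walls: taken with the tips of the fingers at the ball's middle, the fingers clear the walls.
- dimple0 (a point): Where the centre of a ball lies when it is seated in this dimple of the platform: 22 mm above the plate. Dimples are round, 34 mm across and a seated ball sinks about 6 mm; two rows of three, 80 mm apart between rows (scale x) and 66 mm apart along a row (scale y). The plate's rim stands 12 mm above it (10 mm below the ball's middle, so finger tips clear it), 35 mm from the row. The plate rises and sinks by 6 mm.
- dimple1 (a point): Where the centre of a ball lies when it is seated in this dimple of the platform: 22 mm above the plate. Dimples are round, 34 mm across and a seated ball sinks about 6 mm; two rows of three, 80 mm apart between rows (scale x) and 66 mm apart along a row (scale y). The plate's rim stands 12 mm above it (10 mm below the ball's middle, so finger tips clear it), 35 mm from the row. The plate rises and sinks by 6 mm.
- dimple2 (a point): Where the centre of a ball lies when it is seated in this dimple of the platform: 22 mm above the plate. Dimples are round, 34 mm across and a seated ball sinks about 6 mm; two rows of three, 80 mm apart between rows (scale x) and 66 mm apart along a row (scale y). The plate's rim stands 12 mm above it (10 mm below the ball's middle, so finger tips clear it), 35 mm from the row. The plate rises and sinks by 6 mm.
- dimple3 (a point): Where the centre of a ball lies when it is seated in this dimple of the platform: 22 mm above the plate. Dimples are round, 34 mm across and a seated ball sinks about 6 mm; two rows of three, 80 mm apart between rows (scale x) and 66 mm apart along a row (scale y). The plate's rim stands 12 mm above it (10 mm below the ball's middle, so finger tips clear it), 35 mm from the row. The plate rises and sinks by 6 mm.
- dimple4 (a point): Where the centre of a ball lies when it is seated in this dimple of the platform: 22 mm above the plate. Dimples are round, 34 mm across and a seated ball sinks about 6 mm; two rows of three, 80 mm apart between rows (scale x) and 66 mm apart along a row (scale y). The plate's rim stands 12 mm above it (10 mm below the ball's middle, so finger tips clear it), 35 mm from the row. The plate rises and sinks by 6 mm.
- dimple5 (a point): Where the centre of a ball lies when it is seated in this dimple of the platform: 22 mm above the plate. Dimples are round, 34 mm across and a seated ball sinks about 6 mm; two rows of three, 80 mm apart between rows (scale x) and 66 mm apart along a row (scale y). The plate's rim stands 12 mm above it (10 mm below the ball's middle, so finger tips clear it), 35 mm from the row. The plate rises and sinks by 6 mm.
- ball0_center (a point): Centre of a dark chocolate ball, 56 mm in diameter, 55 to 90 g; it rolls easily. None if absent.
- ball1_center (a point): Centre of a dark chocolate ball, 56 mm in diameter, 55 to 90 g; it rolls easily. None if absent.
- ball2_center (a point): Centre of a dark chocolate ball, 56 mm in diameter, 55 to 90 g; it rolls easily. None if absent.
- ball3_center (a point): Centre of a dark chocolate ball, 56 mm in diameter, 55 to 90 g; it rolls easily. None if absent.
- ball4_center (a point): Centre of a dark chocolate ball, 56 mm in diameter, 55 to 90 g; it rolls easily. None if absent.
- cocoa_tin: Bystander: round cocoa tin, 62 mm wide, 75 mm high, behind the wooden tasting box; origin centre of underside.
- gift_box: Bystander: flat dark chocolate box 66 x 130 x 36 mm; origin centre of underside.
- bean_dish: Bystander: small white dish of beans, 68 mm wide, 42 mm high, to the right of the scale's platform; origin centre of underside.
Not all that is in view belongs to the job. What is shaped like the part that bears ball2_center but green is not meant.

How it is judged (in metres and radians):
On the way, in this order (a step that is already met when the one before it is completed fails the run):
1. the parking weight stands upright on the counter, off the hook (height (world z) of weight between -0.01 and 0.004 m and angle between weight's own z axis and vertical below 0.1 rad and linear speed of weight below 0.02 m/s), for 0.2 s.
2. every ball that is present sits in a dimple of the platform ((distance between ball0_center and dimple0 below 0.008 m or distance between ball0_center and dimple1 below 0.008 m or distance between ball0_center and dimple2 below 0.008 m or distance between ball0_center and dimple3 below 0.008 m or distance between ball0_center and dimple4 below 0.008 m or distance between ball0_center and dimple5 below 0.008 m) and (distance between ball1_center and dimple0 below 0.008 m or distance between ball1_center and dimple1 below 0.008 m or distance between ball1_center and dimple2 below 0.008 m or distance between ball1_center and dimple3 below 0.008 m or distance between ball1_center and dimple4 below 0.008 m or distance between ball1_center and dimple5 below 0.008 m) and (distance between ball2_center and dimple0 below 0.008 m or distance between ball2_center and dimple1 below 0.008 m or distance between ball2_center and dimple2 below 0.008 m or distance between ball2_center and dimple3 below 0.008 m or distance between ball2_center and dimple4 below 0.008 m or distance between ball2_center and dimple5 below 0.008 m) and (distance between ball3_center and dimple0 below 0.008 m or distance between ball3_center and dimple1 below 0.008 m or distance between ball3_center and dimple2 below 0.008 m or distance between ball3_center and dimple3 below 0.008 m or distance between ball3_center and dimple4 below 0.008 m or distance between ball3_center and dimple5 below 0.008 m) and (distance between ball4_center and dimple0 below 0.008 m or distance between ball4_center and dimple1 below 0.008 m or distance between ball4_center and dimple2 below 0.008 m or distance between ball4_center and dimple3 below 0.008 m or distance between ball4_center and dimple4 below 0.008 m or distance between ball4_center and dimple5 below 0.008 m)), for 0.2 s.
At the end, for the whole second after the job is handed in: The parking weight stands on the counter itself (underside within 4 mm of it, tilted less than 0.1 rad, at rest); every ball present has its centre within 8 mm of a dimple's seat point; the beam is at rest within 0.03 rad of level (pointer within about 6.5 mm of the centre mark) (all of step 1 and all of step 2 and value of joint beam between -0.03 and 0.03 rad and velocity of joint beam between -0.03 and 0.03 rad/s); the robot touches nothing.
It fails at once if the cocoa tin, gift box or bean dish is shifted by more than 30 mm (distance of any of cocoa_tin, gift_box, bean_dish from where it was at the start of the episode above 0.03 m).
Of ball0, ball1, ball2, ball3, ball4 only 3 to 5 are there at a start; the rules pass over those that are not, and their reading is None.
At some moment in a run one of ball0, ball1, ball2, ball3, ball4 may be knocked a few centimetres aside while the robot is not near it.
It also fails if it takes over 210 s, if anything falls off the work surface, if the arm or the gripper's body presses on something with over 40 N, if the wrist force passes 120 N, or if a joint passes its speed limit or range.

## Robot

A 6-joint arm with a two-finger parallel gripper is mounted at the origin on a cart in front of the work surface, level with it; the furniture and walls round the work are solid. World frame = base frame: x ahead of the robot, y to its left, z up, the work surface at z = 0. Lengths are in mm, angles in rad, forces in N, time in s.
With the tool pointing down it reaches from about 300 to 875 mm from the base axis. Payload 6.4 kg.
Tool frame: the origin (TCP) lies midway between the tips of the shut fingers; the grasp point (between the pads) lies behind it (r.pinch_z is the z of the grasp point in the tool frame, in mm); z points along the fingers, y is the line along which they close (so a half turn about z gives the same grasp; the last joint's range is limited). The gripper opens to 88 mm and grips with 3 to 60 N. Pads are 18 mm wide; open, the fingers measure 123 mm over their backs; the gripper's body (75 mm by 187 mm) begins 45 mm behind the grasp point.
Start: joints at [-1.443, 0.181, 1.607, -0, 1.354, -0.206], TCP at [188.407, -543.272, 238.714] pointing down, gripper open.
Joint ranges: [-2.99, 2.99], [-0.89, 2.07], [0.3, 2.58], [-1.14, 4.28], [0, 2.63], [-3.12, 3.12]. Speed limits (rad/s): [2.57, 2.57, 3.01, 3.14, 3.14, 3.14].

## Interface

Orientations are given as a rotation vector (axis times angle).
In Python, from bench import r, grab_frame, calibration, order gives the robot as it stands. The module is installed in compiled form; this text tells all that it offers.
- The arm moves only by the shell command python3 -m creep 'ROWS' [OPENING] [FORCE]. ROWS is JSON, a list of rows, each a list of 4 numbers: the shift along the world's x, y, z in mm, then the turn about the world's z in degrees. In form: [[dx, dy, dz, yaw], ...]. A call has 1 to 10 rows; each row is the pose to reach, as a shift and turn from the pose commanded when the call began; what a row does not reach only later rows make up. A row lasts 1/8 s, in which the tool goes at most 62.5 mm and 10.7 degrees, less where a joint would pass 70% of its speed; a pose out of reach is approached as far as the arm can. A call with a gripper value outside its range is refused whole. OPENING is the closure, from 0 (fully open) to 1 (shut), set as the call begins (- or left out, the last holds). The fingers move at their own pace and stop on an object; FORCE is the grip in N (left out, the last holds). Time passes only in rows, so rows that repeat a pose let the fingers close. It gives the time, the measured TCP pose, the force, the opening and the grip force at its end, in the units of the state.
- r.state(): the state, without advancing time (a new reading comes with each control period).
- grab_frame(name): name is "scene" or "top" or "wrist"; returns the picture (384x512x3 uint8, red, green, blue); there is no depth.
- calibration(name): a dict with "vfov" (degrees; the focal length in pixels is half the picture's height over the tangent of half this angle, whatever the lens; pixels are square), "cx", "cy" (the principal point, pixels), "extrinsics" (4x4, takes a point from world to camera coordinates). Camera axes: x right, y down, z forward; pixel columns grow to the right and rows downward; lengths in mm; the calibration is good to about 2 mm. A picture is of the moment at which its call begins: read the wrist's pose just before it. calibration takes no time and is no camera call; for the wrist camera it gives the pose at the moment of the call.
- order.finish_job(): hands the job in; it is judged then, once.
The state is a dict: "clock": time; "joint_positions": joint angles; "dq": joint speeds; "joint_torque": joint torques, N m; "eef_pos": TCP position; "ee_rot": TCP orientation; "contact_force": force on the tool from outside, world axes, zero at the start; "wrist_torque": the same for the moment, N m; "grip_width": finger opening in mm; "gripper_force": force on a finger pad.
Only numpy, scipy, OpenCV 4.12 (cv2) and the standard library are available. Lean on these libraries where they do the work, as an engineer would, in place of code of your own. Each camera call takes 0.05 s, during which the arm holds its last target. There are 200 camera calls.

## Working session

There is one attempt and no reset: what is moved stays moved. The work goes in short steps, Python scripts to look and compute and a shell command to move; the robot and the scene stay as the last step left them, time stands still between calls to the robot, and variables do not carry over. Pictures are saved under pics/ and viewed, at most 14 in all, crops included, and the job is handed in when it is done.

```bash
mkdir -p pics
cat > h.py <<'E'
import numpy as np, cv2
from bench import r, grab_frame, calibration, order
def save(name, fn, crop=None, scale=1):
    im=grab_frame(name); 
    np.save('pics/'+fn+'.npy',im)
    c=im if crop is None else im[crop[1]:crop[3],crop[0]:crop[2]]
    c=cv2.resize(c,None,fx=scale,fy=scale,interpolation=cv2.INTER_CUBIC)
    cv2.imwrite('pics/'+fn+'.png',c[:,:,::-1]); return im
def cal(name):
    c=calibration(name); f=192/np.tan(np.radians(c['vfov'])/2); return f,c['cx'],c['cy'],np.array(c['extrinsics'])
def ray(C,u,v):
    f,cx,cy,E=C; d=E[:3,:3].T@np.array([(u-cx)/f,(v-cy)/f,1]); o=-E[:3,:3].T@E[:3,3]; return o,d
def onz(C,u,v,z):
    o,d=ray(C,u,v); return o+d*(z-o[2])/d[2]
def proj(C,p):
    f,cx,cy,E=C; q=E[:3,:3]@np.asarray(p,float)+E[:3,3]; return np.array([f*q[0]/q[2]+cx,f*q[1]/q[2]+cy])
E
python3 - <<'E'
from h import *
for n in('scene','top'):
    save(n,n+'0',scale=1.5); c=calibration(n); print(c)
s=r.state();print(s,r.pinch_z)
E
```

```text
{'vfov': 42.65824404413133, 'cx': 249.31697362805443, 'cy': 192.86196140593066, 'extrinsics': array([[-8.85083580e-01, -4.65428114e-01, -1.93060041e-03,
         4.33796676e+02],
       [-2.99339938e-01,  5.72407709e-01, -7.63377375e-01,
         2.37922803e+02],
       [ 3.56402383e-01, -6.75074874e-01, -6.45949887e-01,
         1.30703965e+03],
       [ 0.00000000e+00,  0.00000000e+00,  0.00000000e+00,
         1.00000000e+00]])}
{'vfov': 49.89904193569583, 'cx': 255.57565306954552, 'cy': 189.4151607575464, 'extrinsics': array([[ 1.72498875e-02, -9.99661835e-01,  1.94591084e-02,
        -1.69217567e+01],
       [-9.96256954e-01, -1.88333491e-02, -8.43646002e-02,
         5.09746695e+02],
       [ 8.47025512e-02, -1.79309922e-02, -9.96244928e-01,
         1.33943416e+03],
       [ 0.00000000e+00,  0.00000000e+00,  0.00000000e+00,
         1.00000000e+00]])}
{'clock': 0.1, 'joint_positions': array([-1.44329662e+00,  1.81423419e-01,  1.60786228e+00,  1.98983700e-05,
        1.35378393e+00, -2.06299510e-01]), 'dq': array([ 0.0005688 , -0.00109486, -0.00319187, -0.00026911,  0.00034869,
        0.0006054 ]), 'joint_torque': array([ 3.03640090e-04, -4.34822631e+01, -3.42693865e+01,  7.04558194e-02,
        3.39648512e-02, -3.56091459e-05]), 'eef_pos': array([ 188.35389945, -542.79588149,  237.94669164]), 'ee_rot': array([-3.09648540e+00, -5.21648022e-01, -1.21822459e-04]), 'contact_force': array([0.1828556 , 0.11317793, 0.33829663]), 'wrist_torque': array([0.0094785 , 0.05974284, 0.0089186 ]), 'gripper_force': 0.0, 'grip_width': 88.26768935650584} -18.700000000000003
```

View pics/scene0.png

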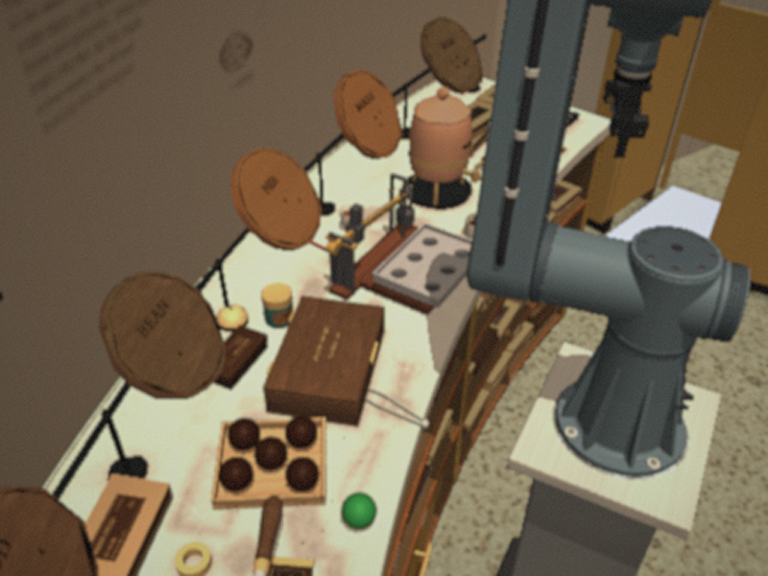

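View pics/top0.png

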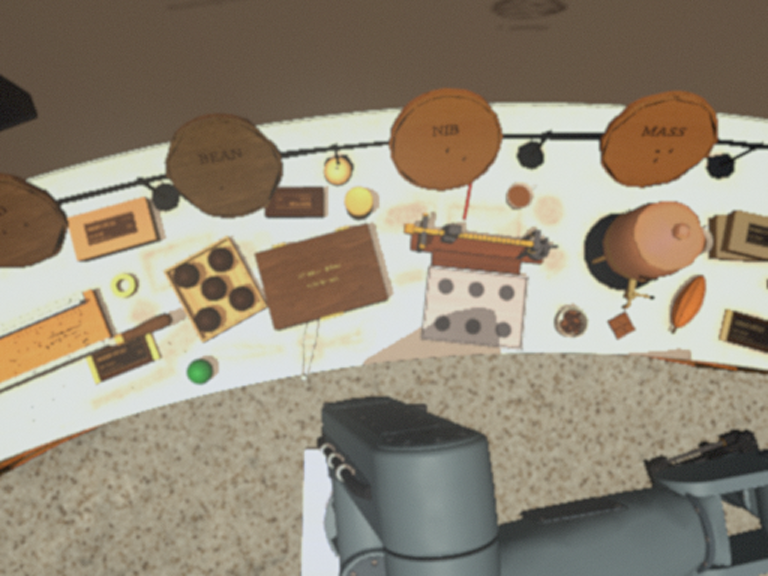

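The scene shows five dark balls in the tray (top view full-res px ≈ (125,183), (147,173), (143,192), (161,199), (138,213)). The scale's platform is at (317,204), the beam runs from (272,153) to (365,163), and the weight hangs near (362,163).

Lookalikes: the green ball (133,247) is the decoy, and the bean dish (380,213) and the yellow knob and tin (239,135) are not balls. I choose the five brown spheres in the tray.

Run:
```python
from h import *
C=cal('top'); im=np.load('pics/top0.npy')
c=im[125:240,255:390]; cv2.imwrite('pics/topc.png',cv2.resize(c,None,fx=5.9,fy=5.2,interpolation=cv2.INTER_CUBIC)[:,:,::-1])
hsv=cv2.cvtColor(im,cv2.COLOR_RGB2HSV)
g=im.astype(int).sum(2); m=((g<170)).astype(np.uint8); m[:, :108]=0;m[:,180:]=0;m[:155]=0;m[235:]=0
m=cv2.morphologyEx(m,cv2.MORPH_OPEN,np.ones((5,5),np.uint8))
n,l,s,ce=cv2.connectedComponentsWithStats(m)
for i in range(1,n): print(s[i],ce[i],onz(C,*ce[i],34).round(1))
# rough dimples
for u,v in [(446,286),(477,290),(507,293),(443,323),(473,327),(503,330)]:
    print(onz(C,u/1.5,v/1.5,47).round(1))
for nme,u,v,z in [('tray',214,288,26),('tin',359,202,75),('gift',295,202,36),('dish',570,320,42),('beamL',410,229,135),('beamR',540,243,135),('box1',257,250,80),('box2',390,300,80)]: print(nme,onz(C,u/1.5,v/1.5,z).round(1))
```

```text
[ 506.3 -142.7   47. ]
[ 498.9 -210.    47. ]
[ 493.6 -275.1   47. ]
[ 426.4 -136.9   47. ]
[ 418.9 -201.7   47. ]
[ 413.6 -266.5   47. ]
tray [494.2 361.3  26. ]
tin [680.4  48.3  75. ]
gift [685.9 189.6  36. ]
dish [ 437.8 -413.3   42. ]
beamL [613.8 -57.9 135. ]
beamR [ 590.4 -323.2  135. ]
box1 [572.1 260.7  80. ]
box2 [471.8 -21.2  80. ]
```

View pics/topc.png

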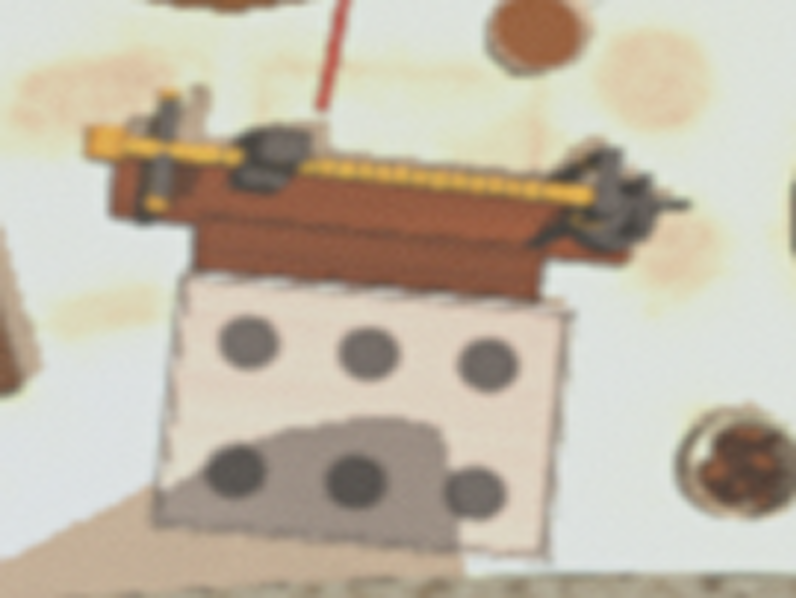

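The crop shows six dimples in a 3x2 grid, the poise at about (270,157), the gate at about (600,190), and the hook and bail at about (655,205). Next I fit the scale pose and the ball positions.

```bash
cat >> h.py <<'E'
def dimples(im,C,z=43):
    out=[]
    g=im.astype(int).sum(2)
    for u,v in [(446,286),(477,290),(507,293),(443,323),(473,327),(503,330)]:
        u/=1.5;v/=1.5
        w=g[int(v)-9:int(v)+10,int(u)-9:int(u)+10]; loc=cv2.resize(w.astype(np.float32),None,fx=4,fy=4,interpolation=cv2.INTER_CUBIC)
        t=(np.percentile(loc,8)+np.percentile(loc,60))/2
        m=(loc<t).astype(np.uint8); n,l,s,ce=cv2.connectedComponentsWithStats(m)
        i=l[38,38]; c=(ce[i]+.5)/4-.5
        out.append((int(u)-9+c[0],int(v)-9+c[1],s[i,4]/16))
    return out
def fit2(A,B):
    A=np.array(A);B=np.array(B);a=A.mean(0);b=B.mean(0)
    H=(A-a).T@(B-b); th=np.arctan2(H[0,1]-H[1,0],H[0,0]+H[1,1]); R=np.array([[np.cos(th),-np.sin(th)],[np.sin(th),np.cos(th)]])
    t=b-R@a; return th,t,(A@R.T+t-B)
LOC=[(5,66),(5,0),(5,-66),(-75,66),(-75,0),(-75,-66)]
E
python3 - <<'E'
from h import *
C=cal('top'); im=np.load('pics/top0.npy')
d=dimples(im,C); print(np.round(d,1))
P=[onz(C,u,v,43)[:2] for u,v,_ in d]
th,t,res=fit2(LOC,P); print('scale',th,np.degrees(th),t,'\n',res.round(1))
R=np.array([[np.cos(th),-np.sin(th)],[np.sin(th),np.cos(th)]])
for n,p in [('pivot',(105,130)),('pointer',(105,-92)),('hook',(105,-127))]: print(n,(R@p+t).round(1))
print(np.round([R@p+t for p in LOC],1).tolist())
# poise px and bail px
for n,u,v,z in [('poise',270,140,195),('poise base',270,165,140)]: print(n,(R.T@(onz(C,255+u/5.9,125+v/5.2,z)[:2]-t)).round(1))
sub=cv2.cvtColor(im,cv2.COLOR_RGB2GRAY); 
big=cv2.resize(sub[155:235,105:180],None,fx=6,fy=6,interpolation=cv2.INTER_CUBIC)
for c in cv2.HoughCircles(big,cv2.HOUGH_GRADIENT,1,60,param1=100,param2=18,minRadius=38,maxRadius=62)[0]:
    u=105+(c[0]+.5)/6-.5;v=155+(c[1]+.5)/6-.5
    print(np.round([u,v,c[2]/6],1),im[int(v),int(u)],onz(C,u,v,34).round(1))
E
```

```text
[[296.7 190.4  82.7]
 [317.1 192.6  83.6]
 [337.3 194.7  83.5]
 [294.7 215.4  78.7]
 [314.9 217.2  84.5]
 [331.3 220.2 179.4]]
scale -0.11096706081893795 -6.357944249896665 [ 495.67560426 -206.01220773] 
 [[ 0.4  0.3]
 [-1.   1. ]
 [-2.5  1.6]
 [ 2.4  3.2]
 [-0.3  3.1]
 [ 0.9 -9.2]]
pivot [614.4 -88.4]
pointer [ 589.8 -309.1]
hook [ 586.  -343.9]
[[508.0, -141.0], [500.6, -206.6], [493.3, -272.2], [428.4, -132.1], [421.1, -197.7], [413.8, -263.3]]
poise [102.7  83.9]
poise base [98.6 76.3]
[160.5 198.3   8.7] [94 73 60] [474.  300.8  34. ]
[145.7 172.7   7.8] [96 74 62] [557. 352.  34.]
[141.3 191.3   7.4] [97 74 61] [495.7 363.6  34. ]
[139.5 213.5   9.7] [90 73 62] [423.7 366.6  34. ]
```

```bash
python3 -m creep '[[20,20,20,10],[70,60,40,20],[120,100,50,30],[170,125,60,40],[220,140,70,50],[270,150,70,60],[320,155,70,64],[360,160,70,64],[372,163,70,64],[372,163,70,64]]' 0
python3 - <<'E'
from h import *
C=cal('top'); im=np.load('pics/top0.npy')
d=dimples(im,C)[:5]
P=[onz(C,u,v,43)[:2] for u,v,_ in d]
th,t,res=fit2(LOC[:5],P); print('scale',np.degrees(th),t,res.round(1).tolist())
R=np.array([[np.cos(th),-np.sin(th)],[np.sin(th),np.cos(th)]])
print('hook',R@(105,-127)+t)
save('wrist','w1',scale=1.5); print(calibration('wrist'),r.state()['eef_pos'],r.state()['ee_rot'])
C=cal('wrist'); print(proj(C,[*(R@(105,-127)+t),120])*1.5)
E
```

```text
clock: 1.35
eef_pos: [560.3, -379.9, 307.9]
ee_rot: [-2.349, -2.084, 0.001]
contact_force: [-0.6, -0.4, 0.4]
grip_width: 88.2
gripper_force: 0.0
scale -4.676551421887274 [ 496.3254665  -207.09597382] [[-0.9, -0.5], [-0.3, 0.1], [0.1, 0.4], [0.9, 0.1], [0.1, -0.2]]
hook [ 590.62151527 -342.23388555]
{'vfov': 69.80313923140244, 'cx': 254.5176327563216, 'cy': 191.08102670479374, 'extrinsics': array([[ 9.92875702e-01, -1.19151338e-01, -8.93698901e-04,
        -6.01667576e+02],
       [-1.13204232e-01, -9.45606605e-01,  3.04980247e-01,
        -3.57757251e+02],
       [-3.71838920e-02, -3.02706306e-01, -9.52358257e-01,
         3.61736386e+02],
       [ 0.00000000e+00,  0.00000000e+00,  0.00000000e+00,
         1.00000000e+00]])} [ 559.60188124 -380.33423685  308.25546262] [-2.34984729e+00 -2.08346312e+00  8.86111482e-04]
[413.65944576 205.83466975]
```

View pics/w1.png

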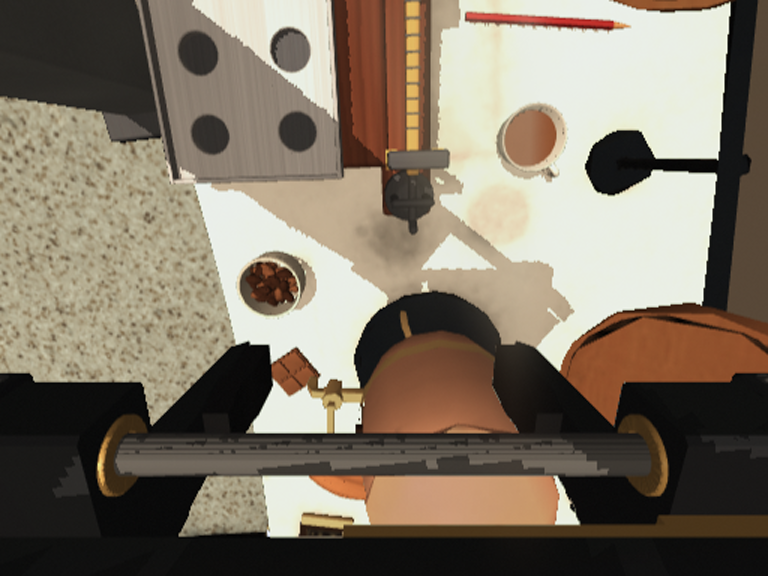

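The wrist view shows the platform dimples, the gate bar at (418,158), the weight at (408,197) with the hook tip at (413,230), and the copper pot at about (430,400), close below the tool. I'll check the weight in a close crop.

Run:
```python
from h import *
im=np.load('pics/w1.npy'); c=im[95:165,245:315]; cv2.imwrite('pics/w1c.png',cv2.resize(c,None,fx=8,fy=8,interpolation=cv2.INTER_CUBIC)[:,:,::-1])
C=cal('wrist')
print('pot base L,R,top',[onz(C,u/1.5,v/1.5,0).round(0) for u,v in [(356,350),(502,350),(427,292)]])
for z in (100,150,200): print(z,[onz(C,u/1.5,v/1.5,z).round(0)[:2] for u,v in [(362,440),(503,440),(430,333)]])
```

```text
pot base L,R,top [array([ 512., -521.,    0.]), array([ 688., -542.,    0.]), array([ 604., -457.,    0.])]
100 [array([ 517., -573.]), array([ 660., -590.]), array([ 596., -463.])]
150 [array([ 525., -535.]), array([ 647., -549.]), array([ 592., -440.])]
200 [array([ 532., -496.]), array([ 634., -508.]), array([ 589., -417.])]
```

View pics/w1c.png

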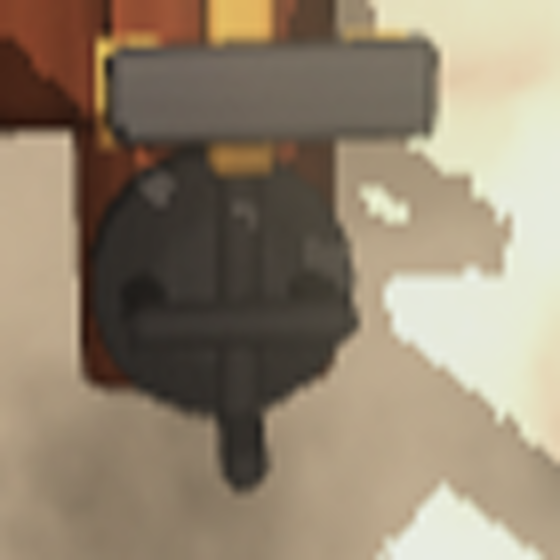

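The crop shows the bail bar from (128,325) to (355,318) with its centre at (242,322), i.e. image (275.3,135.3). The hook passes under it with its tip at (243,480), and the gate bar is at (272,90). That agrees with the predicted hook position, about (590,-342). I'll get its height from the scene camera by triangulation.

Run:
```python
from h import *
C=cal('wrist')
for z in (110,118,126): print(z,onz(C,275.0,135.0,z).round(1))
S=cal('scene'); im=np.load('pics/scene0.npy')
for z in (110,118,126): print('scene',proj(S,onz(C,275,135,z)).round(1), 'marks', proj(S,[590,-341,z-80]).round(1))
cv2.imwrite('pics/sc.png',cv2.resize(im[105:165,240:300],None,fx=8,fy=8,interpolation=cv2.INTER_CUBIC)[:,:,::-1])
```

```text
110 [ 590.5 -340.7  110. ]
118 [ 590.1 -339.7  118. ]
126 [ 589.6 -338.8  126. ]
scene [269.7 129. ] marks [269.3 148.3]
scene [269.8 127.1] marks [269.4 146.4]
scene [269.8 125.3] marks [269.4 144.5]
```

View pics/sc.png

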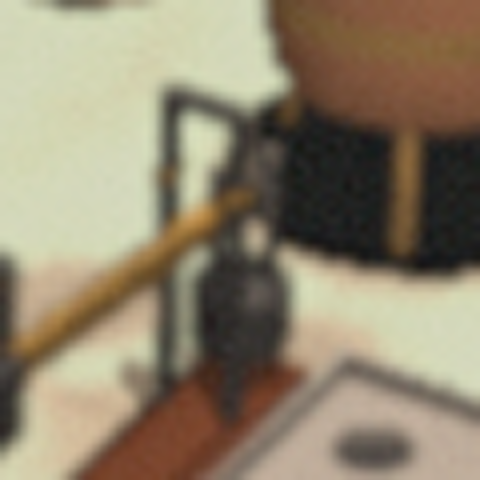

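```bash
python3 -m creep '[[15,18,-40,2],[30,35,-80,2],[30,35,-118,2],[30,35,-118,2]]' 0.4; python3 -c "
from bench import r;print(r.state()['eef_pos'],r.state()['ee_rot'])"
```

```text
clock: 1.9
eef_pos: [587.4, -344.4, 187.3]
ee_rot: [-2.31, -2.119, 0.002]
contact_force: [-1.0, -0.7, 0.4]
grip_width: 53.5
gripper_force: 0.0
[ 587.43122321 -344.41018964  187.31200695] [-2.30994443e+00 -2.11874885e+00  1.97950468e-03]
```

The scene crop shows the weight's body at crop rows 255–350 and the gate frame at (165–245,100). Both put the bail bar at about z = 112. The tool is now centred over it.

```bash
python3 -m creep '[[0,0,0,0],[0,0,-25,0],[0,0,-50,0],[0,0,-70,0],[0,0,-88,0],[0,0,-88,0]]'
python3 - <<'E'
from h import *
save('wrist','w2',scale=1.5); print(r.state()['eef_pos'],r.state()['contact_force'])
E
```

```text
clock: 2.65
eef_pos: [589.7, -344.9, 101.4]
ee_rot: [-2.312, -2.123, 0.001]
contact_force: [0.4, -0.1, -0.0]
grip_width: 53.3
gripper_force: 0.0
[ 590.29075266 -345.30296664  102.5555782 ] [ 1.06256351 -0.23170594  0.11496203]
```

View pics/w2.png

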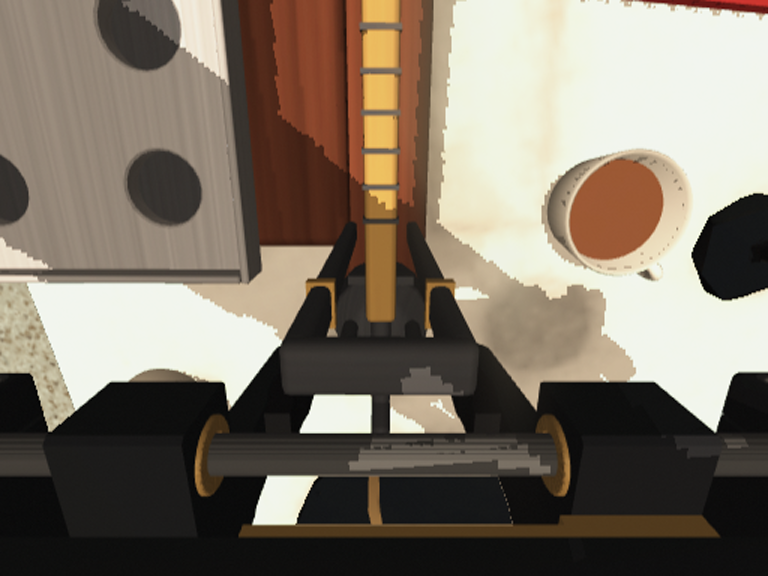

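The fingers straddle the bail symmetrically behind the gate bar at (380,367), with no contact. I'll close and lift.

```bash
python3 -m creep '[[0,0,0,0],[0,0,0,0],[0,0,0,0],[0,0,0,0]]' 0.75 25;  python3 -m creep '[[0,0,5,0],[0,0,12,0],[0,0,20,0],[0,0,20,0]]'
```

```text
clock: 3.2
eef_pos: [590.7, -345.5, 103.2]
ee_rot: [2.313, 2.124, 0.0]
contact_force: [0.1, -0.6, 0.5]
grip_width: 34.1
gripper_force: 25.0
clock: 3.7
eef_pos: [590.9, -345.7, 124.0]
ee_rot: [2.313, 2.124, 0.0]
contact_force: [0.5, 0.4, -1.9]
grip_width: 33.4
gripper_force: 25.0
```

```bash
python3 -m creep '[[-1,-10,0,0],[-2,-20,0,0],[-3,-30,0,0],[-3,-40,0,0],[-3,-40,0,0]]'
python3 - <<'E'
from h import *
save('scene','s3',crop=(200,90,360,210),scale=5)
E
```

```text
clock: 4.32
eef_pos: [587.2, -386.4, 122.6]
ee_rot: [2.315, 2.123, -0.0]
contact_force: [0.4, 0.6, -1.5]
grip_width: 34.0
gripper_force: 25.0
```

View pics/s3.png

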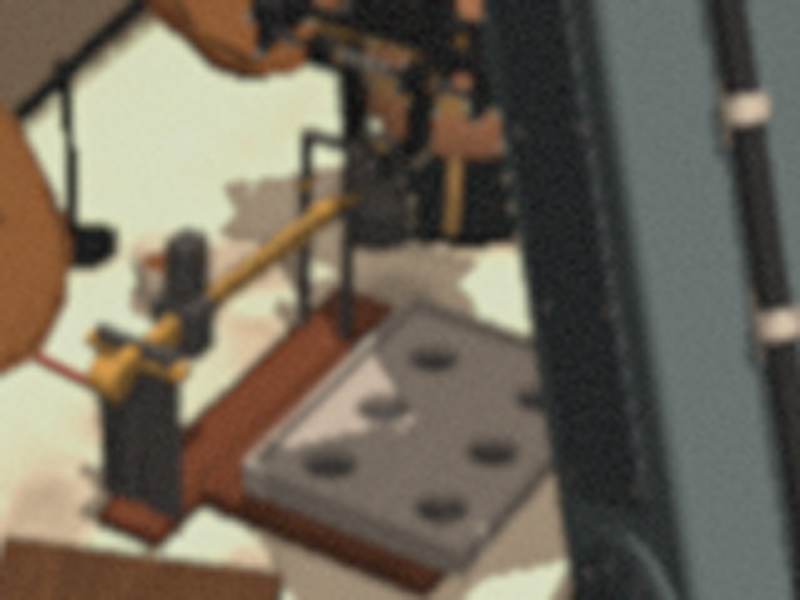

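The weight hangs free in the gripper at (385,190), clear of the hook. Next I carry it to the bare counter at about (490,-372).

```bash
python3 -m creep '[[-20,0,0,0],[-50,4,0,0],[-80,10,0,0],[-97,14,0,0],[-97,14,0,0],[-97,14,-20,0],[-97,14,-40,0],[-97,14,-46,0],[-97,14,-46,0]]'; python3 -m creep '[[0,0,-2,0],[0,0,-4,0],[0,0,-4,0]]'
```

```text
clock: 5.5
eef_pos: [490.1, -370.7, 75.3]
ee_rot: [-2.312, -2.124, -0.0]
contact_force: [-0.4, -0.7, -1.0]
grip_width: 33.4
gripper_force: 25.0
clock: 5.88
eef_pos: [490.5, -371.4, 73.0]
ee_rot: [2.314, 2.125, -0.0]
contact_force: [0.0, -0.4, -1.5]
grip_width: 33.7
gripper_force: 25.0
```

```bash
python3 -m creep '[[0,0,-2,0],[0,0,-4,0],[0,0,-4,0]]'; python3 -m creep '[[0,0,-2,0],[0,0,-3,0],[0,0,-3,0]]'
```

```text
clock: 6.25
eef_pos: [490.3, -371.1, 68.5]
ee_rot: [-2.314, -2.125, -0.0]
contact_force: [0.9, -1.1, -1.9]
grip_width: 34.0
gripper_force: 25.0
clock: 6.62
eef_pos: [490.8, -371.9, 67.5]
ee_rot: [2.313, 2.124, -0.001]
contact_force: [-3.6, 2.5, 10.3]
grip_width: 33.5
gripper_force: 25.0
```

```bash
python3 -m creep '[[0,0,1,0],[0,0,1,0]]'; python3 -m creep '[[0,0,1,0],[0,0,1,0],[0,0,1,0],[0,0,30,0],[0,0,60,0],[0,0,110,0],[0,0,160,0],[-10,10,200,0],[-20,20,220,0]]' 0.4
python3 - <<'E'
from h import *
save('wrist','w4',scale=1.5); print(r.state()['eef_pos'])
C=cal('wrist')
E
```

```text
clock: 6.88
eef_pos: [490.6, -371.5, 67.4]
ee_rot: [2.313, 2.125, -0.0]
contact_force: [-1.9, 1.1, 6.5]
grip_width: 33.6
gripper_force: 25.0
clock: 8.0
eef_pos: [470.8, -351.7, 289.6]
ee_rot: [2.311, 2.122, -0.0]
contact_force: [-0.5, 0.2, -0.6]
grip_width: 52.9
gripper_force: 0.0
[ 470.59802431 -351.18502077  291.63301742]
```

View pics/w4.png

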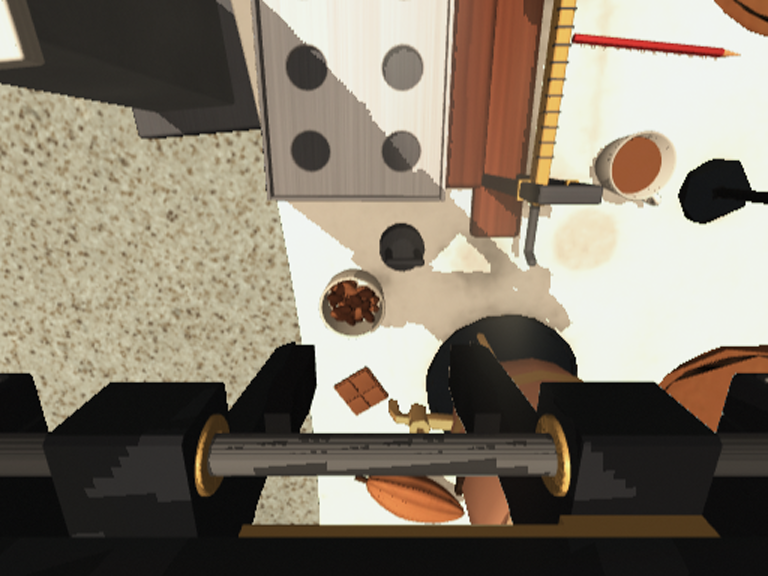

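The weight stands upright on the counter at (403,247), clear of the bean dish at (352,302), and the hook is empty. Now to the tray.

```bash
python3 -m creep '[[0,40,0,0],[0,100,0,0],[0,160,0,0],[0,220,0,0],[0,280,0,0],[0,340,0,0],[0,400,0,0],[0,460,0,0],[0,520,0,0],[0,580,0,0]]' 0; python3 -m creep '[[5,50,0,0],[10,80,0,0],[10,95,0,0],[10,95,0,0]]'
python3 - <<'E'
from h import *
print(r.state()['eef_pos']);C=cal('wrist');im=save('wrist','w5',scale=1.5)
big=cv2.resize(cv2.cvtColor(im,cv2.COLOR_RGB2GRAY),None,fx=2,fy=2,interpolation=cv2.INTER_CUBIC)
for c in cv2.HoughCircles(big,cv2.HOUGH_GRADIENT,1,50,param1=100,param2=22,minRadius=38,maxRadius=72)[0]:
    u,v=(c[:2]+.5)/2-.5; print(np.round([u*1.5,v*1.5,c[2]*.75]),im[int(min(v,383)),int(u)],onz(C,u,v,34).round(1))
E
```

```text
clock: 9.3
eef_pos: [470.2, 230.7, 286.0]
ee_rot: [-2.314, -2.125, 0.0]
contact_force: [0.1, 0.4, -0.6]
grip_width: 87.8
gripper_force: 0.0
clock: 9.8
eef_pos: [480.1, 323.9, 285.9]
ee_rot: [-2.313, -2.126, 0.002]
contact_force: [-0.2, -0.0, -1.3]
grip_width: 88.2
gripper_force: 0.0
[480.11764375 323.89683623 285.92490538]
[394. 200.  30.] [81 49 35] [495.5 361.7  34. ]
[421. 131.  34.] [106  84  63] [524.3 420.7  34. ]
[320. 196.  31.] [73 41 30] [426.1 371.7  34. ]
[462. 210.  32.] [107  82  60] [559.6 347.2  34. ]
[381. 266.  30.] [59 31 22] [478.1 298.4  34. ]
[202. 188.  29.] [ 87 195  95] [316.9 387.8  34. ]
[222. 483.  46.] [183 174 145] [266.8  48.   34. ]
[ 78. 283.  48.] [195 190 163] [172.7 306.7  34. ]
[272. 485.  42.] [195 188 159] [325.1  39.8  34. ]
[ 37. 329.  32.] [184 177 148] [114.  260.5  34. ]
[308. 422.  36.] [181 160 133] [380.3 124.9  34. ]
```

View pics/w5.png

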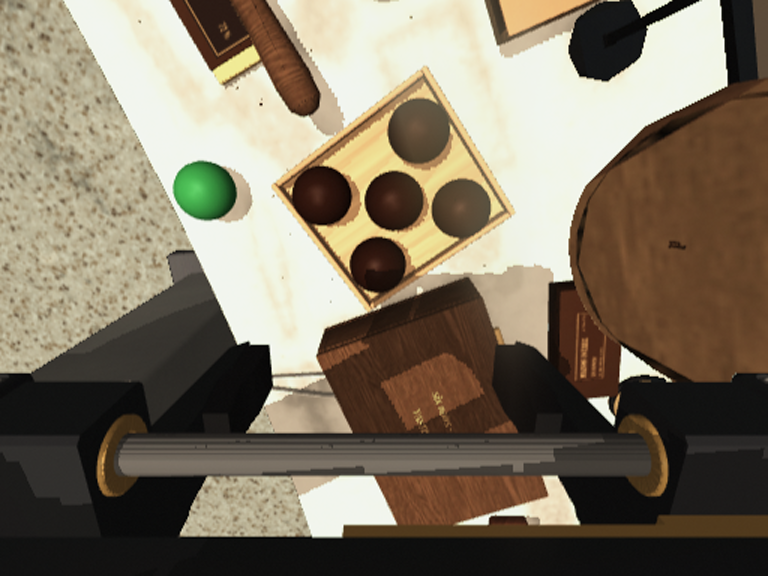

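The view shows five chocolate balls in the tray (px (394,200), (421,131), (320,196), (462,210), (381,266)) and the green decoy at (202,188). The box corner is close to the lowest ball, and a BEAN sign disc is at the right, from x≈572. I check both heights before reaching.

Run:
```python
from h import *
T=cal('top');W=cal('wrist');S=cal('scene')
def tri(*obs):
    A=[];b=[]
    for C,u,v in obs:
        o,d=ray(C,u/1.5,v/1.5); d/=np.linalg.norm(d); M=np.eye(3)-np.outer(d,d); A.append(M);b.append(M@o)
    x=np.linalg.lstsq(np.vstack(A),np.hstack(b),rcond=None)[0]; return x.round(0),[ (proj(C,x)*1.5-[u,v]).round(1) for C,u,v in obs]
print('box minx maxy',tri((T,276,328),(W,324,357),(S,267,398)))
print('box maxx maxy',tri((T,257,252),(W,472,282),(S,310,298)))
print('sign center',tri((T,225,165),(S,162,335)))
print('NIB',tri((T,446,138),(S,277,198)))
th=np.radians(-4.677);R=np.array([[np.cos(th),-np.sin(th)],[np.sin(th),np.cos(th)]]);t=np.array([496.3,-207.1])
print(np.round([R@p+t for p in LOC],1).tolist())
im=np.load('pics/w5.npy');g=im.astype(int).sum(2)
```

```text
box minx maxy (array([452., 260., 118.]), [array([-24.2, -21.8]), array([ 28.7, -18.7]), array([ 54. , -10.6])])
box maxx maxy (array([524., 259., 235.]), [array([-15.1,  12. ]), array([ -3.7, 138.4]), array([-31.4,  22.8])])
sign center (array([731., 315., 160.]), [array([0.1, 0.1]), array([-0.2, -0. ])])
NIB (array([ 794., -128.,  160.]), [array([0.6, 1.3]), array([-1.3, -0.3])])
[[506.7, -141.7], [501.3, -207.5], [495.9, -273.3], [426.9, -135.2], [421.5, -201.0], [416.2, -266.8]]
```

Run:
```python
from h import *
T=cal('top');W=cal('wrist')
for n,a,b in [('minx maxy',(276,328),(324,357)),('maxx maxy',(257,252),(472,282))]:
    for z in (40,60,80,100): print(n,z,onz(T,a[0]/1.5,a[1]/1.5,z).round(0)[:2],onz(W,b[0]/1.5,b[1]/1.5,z).round(0)[:2])
```

```text
minx maxy 40 [409. 222.] [410. 206.]
minx maxy 60 [409. 219.] [414. 216.]
minx maxy 80 [409. 216.] [418. 226.]
minx maxy 100 [409. 213.] [422. 236.]
maxx maxy 40 [573. 268.] [567. 276.]
maxx maxy 60 [571. 264.] [563. 282.]
maxx maxy 80 [568. 261.] [559. 289.]
maxx maxy 100 [565. 257.] [555. 295.]
```

```bash
python3 -m creep '[[20,50,-40,0],[44,97,-100,0],[44,97,-160,0],[44,97,-210,0],[44,97,-235,0],[44,97,-235,0],[44,97,-235,0]]' 0.1
```

```text
clock: 10.72
eef_pos: [526.0, 420.5, 53.8]
ee_rot: [2.314, 2.123, 0.004]
contact_force: [0.7, -0.7, -0.6]
grip_width: 79.2
gripper_force: 0.0
```

```bash
python3 -m creep '[[-1,0,-12,0],[-1,0,-22,0],[-1,0,-22,0]]'; python3 -m creep '[[0,0,0,0],[0,0,0,0],[0,0,0,0],[0,0,0,0],[0,0,0,0]]' 0.8 8; python3 -m creep '[[0,0,20,0],[0,0,60,0],[0,0,60,0]]'
```

```text
clock: 11.1
eef_pos: [522.6, 420.3, 28.7]
ee_rot: [-2.313, -2.125, 0.003]
contact_force: [-0.9, 0.2, -1.2]
grip_width: 79.5
gripper_force: 0.0
clock: 11.72
eef_pos: [523.6, 420.8, 29.9]
ee_rot: [2.314, 2.125, 0.001]
contact_force: [0.1, -0.2, 1.5]
grip_width: 54.7
gripper_force: 8.0
clock: 12.1
eef_pos: [526.2, 422.4, 95.1]
ee_rot: [2.312, 2.124, 0.013]
contact_force: [-0.1, -0.1, -0.8]
grip_width: 55.3
gripper_force: 8.0
```

```bash
python3 -m creep '[[0,0,50,0],[-10,-60,100,0],[-20,-120,110,0],[-30,-180,110,0],[-40,-240,110,0],[-50,-300,110,0],[-60,-360,110,0],[-70,-420,110,0],[-85,-480,110,0],[-97,-530,110,0]]'; python3 -m creep '[[0,-20,0,0],[0,-26,0,0],[0,-26,-50,0],[0,-26,-90,0],[0,-26,-110,0],[0,-26,-110,0]]'
python3 - <<'E'
from h import *
print(r.state()['eef_pos']);save('wrist','w6',scale=1.5)
C=cal('wrist');W=[[506.7, -141.7], [501.3, -207.5], [495.9, -273.3], [426.9, -135.2], [421.5, -201.0], [416.2, -266.8]]
print([ (proj(C,[*p,49])*1.5).round(0) for p in W])
E
```

```text
clock: 13.35
eef_pos: [425.4, -111.1, 199.7]
ee_rot: [2.314, 2.124, 0.0]
contact_force: [1.0, -0.3, -0.6]
grip_width: 55.3
gripper_force: 8.0
clock: 14.1
eef_pos: [425.1, -133.4, 88.1]
ee_rot: [-2.309, -2.124, 0.002]
contact_force: [-0.8, -0.6, -1.9]
grip_width: 55.6
gripper_force: 8.0
[ 425.13910265 -133.44247827   88.11233325]
[array([546., 330.]), array([531., 443.]), array([519., 538.]), array([381., 330.]), array([382., 443.]), array([382., 538.])]
```

View pics/w6.png

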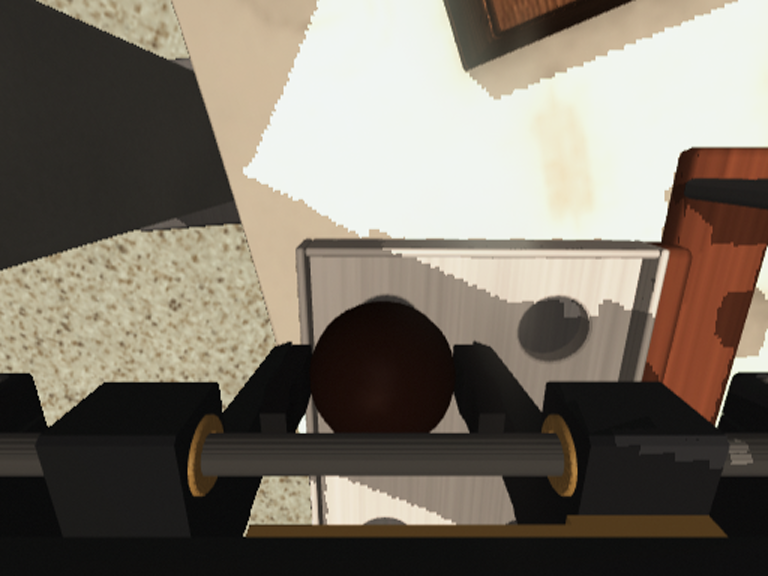

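The held ball hangs over dimple3, whose rim edge is at (385,297). Dimple0, seen at (553,328), matches its prediction within about 1 mm for a raised plate. I'll lower and release.

```bash
python3 -m creep '[[1,0,-8,0],[1,0,-14,0],[1,0,-14,0]]'; python3 -m creep '[[0,0,-3,0],[0,0,-3,0]]'
```

```text
clock: 14.52
eef_pos: [427.3, -135.1, 75.6]
ee_rot: [-2.314, -2.125, 0.0]
contact_force: [1.2, 0.5, -1.0]
grip_width: 55.4
gripper_force: 8.0
clock: 14.78
eef_pos: [427.4, -135.3, 72.7]
ee_rot: [-2.314, -2.125, -0.0]
contact_force: [0.7, 0.5, -0.2]
grip_width: 55.7
gripper_force: 8.0
```

```bash
python3 -m creep '[[0,0,-2,0],[0,0,-3,0],[0,0,-3,0]]'; python3 -m creep '[[0,0,0,0],[0,0,0,0],[0,0,0,0],[0,0,15,0],[0,0,40,0],[0,0,90,0],[0,0,130,0],[0,20,130,0],[0,60,130,0],[0,60,130,0]]' 0.22
python3 - <<'E'
from h import *
save('wrist','w7',crop=(150,150,460,300),scale=2.5)
print(r.state()['eef_pos'])
E
```

```text
clock: 15.15
eef_pos: [427.4, -135.3, 69.7]
ee_rot: [-2.314, -2.125, 0.0]
contact_force: [0.0, 0.8, -0.4]
grip_width: 55.7
gripper_force: 8.0
clock: 16.4
eef_pos: [427.3, -73.6, 200.7]
ee_rot: [2.31, 2.128, 0.001]
contact_force: [-0.2, -1.2, -0.2]
grip_width: 68.8
gripper_force: 0.0
[427.53708928 -74.67686046 200.65711506]
```

View pics/w7.png

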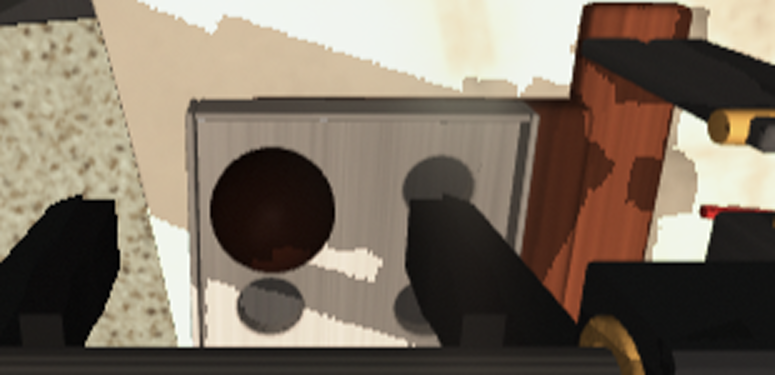

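The ball sits in dimple3 (crop (272,210)). I'll verify numerically and go back for the next one.

```bash
cat > balls.py <<'E'
from h import *
import sys
z=float(sys.argv[1]); rr=28.
p=r.state()['eef_pos']; C=cal('wrist') if len(sys.argv)<3 else cal(sys.argv[2]); im=grab_frame('wrist' if len(sys.argv)<3 else sys.argv[2])
print('tcp',p.round(1))
f,_,_,E=C
g=im.astype(int); m=cv2.cvtColor(im,cv2.COLOR_RGB2GRAY); big=cv2.resize(m,None,fx=2,fy=2,interpolation=cv2.INTER_CUBIC)
q=onz(C,256,192,z); dep=(E[:3,:3]@q+E[:3,3])[2]; R=2*f*rr/dep
cs=cv2.HoughCircles(big,cv2.HOUGH_GRADIENT,1,R,param1=90,param2=18,minRadius=int(R*.85),maxRadius=int(R*1.25))
for c in (cs[0] if cs is not None else []):
    u,v=(c[:2]+.5)/2-.5
    if not(0<=u<512 and 0<=v<384): continue
    px=im[max(int(v)-3,0):int(v)+4,max(int(u)-3,0):int(u)+4].reshape(-1,3).mean(0)
    if px.sum()<270 and px[0]>px[2]+8: print(np.round([u,v,c[2]/R],2),px.round(),onz(C,u,v,z).round(1))
E
python3 balls.py 70; python3 -m creep '[[0,60,0,0],[10,120,0,0],[20,180,0,0],[30,240,0,0],[40,300,0,0],[50,350,0,0],[50,375,0,0],[50,375,0,0],[50,375,0,0]]' 0.1; python3 balls.py 34
```

```text
tcp [427.5 -74.7 200.7]
[258.   232.     0.92] [33. 18. 13.] [ 428.1 -130.2   70. ]
[477.    52.     1.19] [45. 43. 31.] [639.8  32.6  70. ]
[378.5   65.5    1.23] [119.  72.  44.] [551.5  28.6  70. ]
[432.5   49.5    1.15] [126.  77.  48.] [599.4  37.9  70. ]
[411.5   32.     1.17] [114.  69.  42.] [579.2  53.6  70. ]
clock: 17.62
eef_pos: [477.8, 298.5, 199.6]
ee_rot: [2.315, 2.124, -0.001]
contact_force: [-0.2, 0.4, 0.2]
grip_width: 78.9
gripper_force: 0.0
tcp [477.8 298.5 199.6]
[250.5  174.     1.02] [77. 45. 33.] [474.3 300.6  34. ]
[199.5  114.5    1.19] [74. 42. 30.] [425.1 371.7  34. ]
[265.   118.     1.12] [80. 50. 34.] [495.7 361.9  34. ]
[322.   125.5    1.07] [109.  81.  58.] [557.6 348.6  34. ]
[258.5 325.5   1.1] [72. 44. 28.] [465.9  81.3  34. ]
```

```bash
python3 -m creep '[[-2,1,-50,0],[-2,1,-100,0],[-2,1,-140,0],[-2,1,-165,0],[-2,1,-170,0],[-2,1,-170,0],[-2,1,-170,0]]'; python3 -m creep '[[0,0,0,0],[0,0,0,0],[0,0,0,0],[0,0,0,0],[0,0,0,0]]' 0.8 8; python3 -m creep '[[0,0,20,0],[0,0,70,0],[0,0,130,0],[0,0,180,0],[0,0,180,0]]'; python3 balls.py 34
```

```text
clock: 18.55
eef_pos: [476.7, 300.8, 31.3]
ee_rot: [2.314, 2.124, 0.004]
contact_force: [0.0, 0.1, -0.2]
grip_width: 79.2
gripper_force: 0.0
clock: 19.18
eef_pos: [475.6, 300.9, 30.0]
ee_rot: [2.314, 2.125, 0.001]
contact_force: [-0.6, -0.5, 3.5]
grip_width: 55.4
gripper_force: 8.0
clock: 19.8
eef_pos: [478.2, 301.9, 216.1]
ee_rot: [2.311, 2.122, 0.015]
contact_force: [0.6, 0.2, -1.5]
grip_width: 55.2
gripper_force: 8.0
tcp [478.2 301.9 216.1]
[262.5  121.     1.09] [80. 49. 33.] [495.4 362.1  34. ]
[202.5  116.5    1.09] [69. 38. 27.] [427.2 372.9  34. ]
[317.5  128.     1.11] [109.  82.  59.] [558.7 348.7  34. ]
[151.5  295.     1.03] [77. 71. 63.] [321.5 138.   34. ]
[361.   314.5    0.91] [61. 56. 50.] [618.   76.5  34. ]
```

```bash
python3 -m creep '[[-6,-60,0,0],[-12,-120,0,0],[-18,-180,0,0],[-24,-240,0,0],[-30,-300,0,0],[-36,-360,0,0],[-42,-420,0,0],[-48,-480,0,0],[-54,-530,0,0],[-59,-560,0,0]]'; python3 -m creep '[[0,-8,0,0],[0,-8,-50,0],[0,-8,-100,0],[0,-8,-130,0],[0,-8,-135,0],[0,-8,-135,0]]';python3 -m creep '[[0,0,-3,0],[0,0,-3,0]]'
```

```text
clock: 21.1
eef_pos: [414.8, -260.9, 208.1]
ee_rot: [-2.314, -2.12, 0.0]
contact_force: [0.4, 0.1, -1.4]
grip_width: 55.4
gripper_force: 8.0
clock: 21.85
eef_pos: [416.7, -266.8, 75.0]
ee_rot: [-2.313, -2.125, -0.0]
contact_force: [0.3, 0.0, -0.0]
grip_width: 55.0
gripper_force: 8.0
clock: 22.1
eef_pos: [416.9, -267.7, 72.7]
ee_rot: [2.312, 2.124, 0.0]
contact_force: [0.5, -0.1, 0.2]
grip_width: 55.4
gripper_force: 8.0
```

```bash
python3 -m creep '[[0,0,-3,0],[0,0,-3,0]]'; python3 -m creep '[[0,0,-2,0],[0,0,-3,0],[0,0,-3,0],[0,0,-3,0]]'; python3 -c "
from bench import r
for i in range(3): print(r.state()['contact_force'].round(1))"
```

```text
clock: 22.35
eef_pos: [416.3, -267.3, 68.7]
ee_rot: [-2.314, -2.125, 0.0]
contact_force: [0.1, -0.1, -0.5]
grip_width: 55.4
gripper_force: 8.0
clock: 22.85
eef_pos: [416.4, -267.3, 65.7]
ee_rot: [-2.314, -2.125, 0.0]
contact_force: [-0.4, 0.5, -1.0]
grip_width: 55.3
gripper_force: 8.0
[-0.4  0.5 -1. ]
[-0.4  0.5 -1. ]
[-0.4  0.5 -1. ]
```

```bash
python3 -m creep '[[0,0,-2,0],[0,0,-3,0],[0,0,-3,0]]'; python3 -m creep '[[0,0,0,0],[0,0,0,0],[0,0,0,0],[0,0,15,0],[0,0,40,0],[0,0,90,0],[0,0,140,0],[0,40,150,0],[0,90,150,0],[0,110,150,0]]' 0.22;  python3 balls.py 66;python3 balls.py 66 top
```

```text
clock: 23.22
eef_pos: [416.4, -267.2, 62.6]
ee_rot: [-2.314, -2.125, 0.0]
contact_force: [0.0, 0.0, -1.2]
grip_width: 55.2
gripper_force: 8.0
clock: 24.48
eef_pos: [416.4, -155.5, 213.8]
ee_rot: [2.311, 2.126, 0.001]
contact_force: [0.5, 0.1, -0.6]
grip_width: 68.6
gripper_force: 0.0
tcp [ 416.4 -155.5  213.8]
[263.   157.5    1.01] [39. 25. 20.] [ 428.8 -131.9   66. ]
[256.5  269.5    1.18] [71. 40. 28.] [ 410.6 -270.    66. ]
[281.5  348.     0.92] [97. 74. 53.] [ 434.7 -396.6   66. ]
tcp [ 416.3 -154.4  213.4]
[147.   172.5    0.96] [91. 73. 60.] [553.7 339.9  66. ]
[142.   192.     0.93] [93. 75. 61.] [491.2 353.2  66. ]
[109.5  130.     1.16] [67. 64. 58.] [688.6 464.9  66. ]
[380.5  215.     1.16] [99. 72. 57.] [ 431.8 -407.2   66. ]
[139.   212.5    0.91] [91. 75. 62.] [426.1 360.   66. ]
```

```bash
python3 -m creep '[[0,50,0,0],[0,110,0,10],[0,170,0,20],[0,230,0,30],[5,290,0,40],[10,350,0,50],[10,410,0,60],[10,460,0,70],[10,500,0,80],[10,527,0,90]]' 0.1;python3 -m creep '[[0,0,0,0],[0,0,-15,0],[0,0,-15,0],[0,0,-15,0]]'; python3 balls.py 34
```

```text
clock: 25.82
eef_pos: [427.7, 370.9, 212.4]
ee_rot: [0.124, 3.139, -0.001]
contact_force: [0.1, 0.6, -0.2]
grip_width: 79.1
gripper_force: 0.0
clock: 26.32
eef_pos: [426.6, 368.8, 197.5]
ee_rot: [-0.137, -3.138, 0.001]
contact_force: [-0.2, -0.2, 0.3]
grip_width: 79.1
gripper_force: 0.0
tcp [426.6 368.8 197.5]
[257.5  169.5    1.23] [62. 35. 25.] [421.6 373.9  34. ]
[252.   229.     0.97] [68. 38. 27.] [495.8 361.   34. ]
[249.   273.5    0.97] [66. 37. 26.] [558.8 351.4  34. ]
[439.5   79.5    1.21] [65. 44. 30.] [342.3 570.6  34. ]
[396.5   99.5    1.02] [39. 25. 19.] [358.4 527.5  34. ]
```

```bash
python3 -m creep '[[-1,3,-50,0],[-1,3,-100,0],[-1,3,-140,0],[-1,3,-160,0],[-1,3,-167,0],[-1,3,-167,0],[-1,3,-167,0]]'; python3 -m creep '[[0,0,0,0],[0,0,0,0],[0,0,0,0],[0,0,0,0],[0,0,0,0]]' 0.8 8; python3 -m creep '[[0,0,20,0],[0,0,70,0],[0,0,130,0],[0,0,180,0],[0,0,180,0]]'
```

```text
clock: 27.25
eef_pos: [426.6, 373.4, 32.4]
ee_rot: [0.133, 3.136, 0.002]
contact_force: [-1.2, -0.5, 0.4]
grip_width: 79.3
gripper_force: 0.0
clock: 27.88
eef_pos: [425.6, 372.8, 31.0]
ee_rot: [0.133, 3.138, 0.0]
contact_force: [0.3, -1.1, 2.3]
grip_width: 55.6
gripper_force: 8.0
clock: 28.5
eef_pos: [427.9, 374.3, 217.1]
ee_rot: [0.133, 3.13, 0.009]
contact_force: [0.4, 0.3, -0.6]
grip_width: 55.7
gripper_force: 8.0
```

```bash
python3 -m creep '[[8,-55,0,0],[16,-115,0,0],[24,-175,0,0],[32,-235,0,0],[40,-295,0,0],[50,-355,0,0],[60,-415,0,0],[70,-470,0,0],[82,-505,0,0],[82,-514,0,0]]'; python3 -m creep '[[0,0,0,0],[0,0,-50,0],[0,0,-100,0],[0,0,-130,0],[0,0,-135,0],[0,0,-135,0]]';python3 -m creep '[[0,0,-3,0],[0,0,-6,0],[0,0,-6,0]]'; python3 -m creep '[[0,0,-3,0],[0,0,-6,0],[0,0,-6,0],[0,0,-6,0]]'
```

```text
clock: 29.75
eef_pos: [507.0, -143.0, 209.9]
ee_rot: [-0.138, -3.137, -0.001]
contact_force: [-0.2, -0.1, -0.2]
grip_width: 55.4
gripper_force: 8.0
clock: 30.5
eef_pos: [507.7, -140.5, 76.5]
ee_rot: [0.132, 3.138, -0.0]
contact_force: [0.7, 0.5, -0.6]
grip_width: 55.3
gripper_force: 8.0
clock: 30.88
eef_pos: [507.5, -141.4, 70.0]
ee_rot: [0.134, 3.138, -0.0]
contact_force: [-0.7, 0.5, 0.2]
grip_width: 55.4
gripper_force: 8.0
clock: 31.38
eef_pos: [507.4, -141.3, 63.7]
ee_rot: [-0.134, -3.139, -0.0]
contact_force: [0.1, 0.7, -1.0]
grip_width: 55.2
gripper_force: 8.0
```

```bash
python3 -m creep '[[0,0,-2,0],[0,0,-4,0],[0,0,-4,0]]'; python3 -m creep '[[0,0,0,0],[0,0,0,0],[0,0,0,0],[0,0,15,0],[0,0,40,0],[0,0,90,0],[0,0,140,0],[0,40,150,0],[0,100,150,0],[0,160,150,0]]' 0.22
python3 - <<'E'
from h import *
T=cal('top'); im=save('top','t8',crop=(255,125,390,240),scale=5)
for p in [[506.7, -141.7], [426.9, -135.2],[416.2, -266.8]]: print(((proj(T,[*p,65])-[255,125])*5).round(0))
E
```

```text
clock: 31.75
eef_pos: [507.3, -141.4, 60.0]
ee_rot: [-0.133, -3.138, 0.0]
contact_force: [-2.7, 1.9, 4.7]
grip_width: 55.3
gripper_force: 8.0
clock: 33.0
eef_pos: [507.6, 20.0, 211.4]
ee_rot: [0.136, 3.136, -0.0]
contact_force: [0.9, 0.9, 0.4]
grip_width: 68.6
gripper_force: 0.0
[213. 325.]
[202. 450.]
[408. 471.]
```

View pics/t8.png

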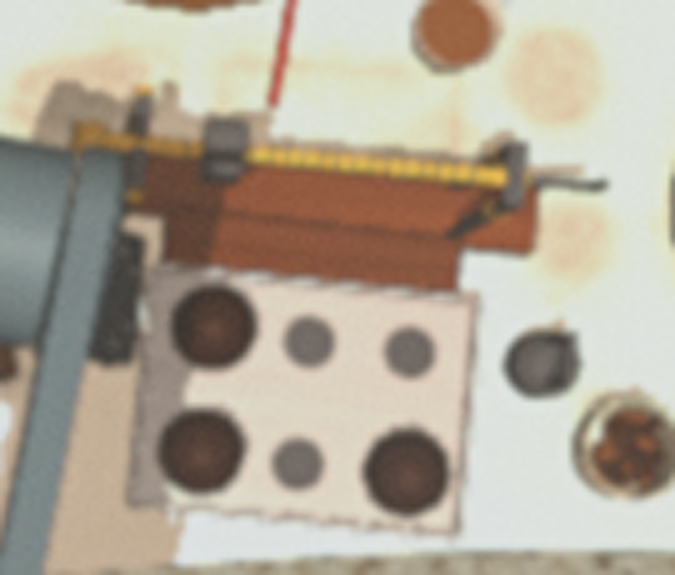

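Three balls are seated, at (214,325), (202,450) and (407,471), each within a pixel of its prediction. The weight still stands. Next is ball D.

```bash
python3 -m creep '[[5,40,0,0],[10,100,0,0],[15,160,0,0],[25,220,0,0],[40,280,0,0],[50,320,0,0],[51,330,0,0],[51,330,-10,0],[51,330,-10,0]]' 0.1; python3 balls.py 34
```

```text
clock: 34.17
eef_pos: [557.7, 347.0, 198.4]
ee_rot: [-0.135, -3.136, 0.002]
contact_force: [-0.6, -0.2, -0.3]
grip_width: 79.4
gripper_force: 0.0
tcp [557.7 347.  198.4]
[262.  116.5   1.1] [82. 52. 35.] [494.2 361.7  34. ]
[255.5  174.5    1.02] [83. 50. 37.] [558.3 349.2  34. ]
[111.    67.5    1.19] [130.  79.  49.] [432.2 210.1  34. ]
[438.5  223.5    1.02] [74. 39. 24.] [639.  567.3  34. ]
[268.  295.    0.9] [77. 71. 64.] [725.6 351.9  34. ]
```

```bash
python3 -m creep '[[0,1,-50,0],[0,1,-100,0],[0,1,-140,0],[0,1,-165,0],[0,1,-170,0],[0,1,-170,0],[0,1,-170,0]]'; python3 -m creep '[[0,0,0,0],[0,0,0,0],[0,0,0,0],[0,0,0,0],[0,0,0,0]]' 0.8 8; python3 -m creep '[[0,0,20,0],[0,0,70,0],[0,0,130,0],[0,0,180,0],[0,0,180,0]]'
```

```text
clock: 35.1
eef_pos: [559.7, 349.9, 31.6]
ee_rot: [0.134, 3.136, 0.002]
contact_force: [-0.1, 0.0, -0.2]
grip_width: 79.0
gripper_force: 0.0
clock: 35.72
eef_pos: [558.6, 349.8, 30.0]
ee_rot: [0.133, 3.138, 0.0]
contact_force: [-0.4, -0.0, 2.3]
grip_width: 55.3
gripper_force: 8.0
clock: 36.35
eef_pos: [561.2, 351.0, 217.1]
ee_rot: [0.133, 3.129, 0.007]
contact_force: [0.9, 0.5, -0.5]
grip_width: 55.3
gripper_force: 8.0
```

```bash
python3 -m creep '[[-20,-50,0,0],[-40,-105,0,0],[-62,-160,0,0],[-62,-220,0,0],[-62,-280,0,0],[-62,-340,0,0],[-62,-400,0,0],[-62,-460,0,0],[-62,-520,0,0],[-62,-580,0,0]]'; python3 -m creep '[[0,-30,0,0],[0,-43,0,0],[0,-43,-40,0],[0,-43,-100,0],[0,-43,-135,0],[0,-43,-142,0],[0,-43,-146,0],[0,-43,-149,0],[0,-43,-149,0]]';python3 -m creep '[[0,0,-1,0],[0,0,-2,0],[0,0,-2,0]]'
```

```text
clock: 37.6
eef_pos: [495.5, -231.8, 209.1]
ee_rot: [-0.134, -3.138, -0.002]
contact_force: [0.8, -0.1, -1.3]
grip_width: 55.6
gripper_force: 8.0
clock: 38.72
eef_pos: [497.1, -273.7, 61.9]
ee_rot: [0.133, 3.137, -0.002]
contact_force: [0.7, -0.1, -0.4]
grip_width: 55.8
gripper_force: 8.0
clock: 39.1
eef_pos: [496.8, -273.6, 59.3]
ee_rot: [0.134, 3.138, -0.001]
contact_force: [0.1, 0.7, 2.5]
grip_width: 55.3
gripper_force: 8.0
```

```bash
python3 -m creep '[[0,0,0,0],[0,0,0,0],[0,0,0,0],[0,0,15,0],[0,0,40,0],[0,0,90,0],[0,0,140,0],[0,40,150,0],[0,100,150,0],[0,160,150,0]]' 0.22; python3 -m creep '[[0,60,0,-10],[0,120,0,-20],[0,180,0,-30],[0,240,0,-40],[0,300,0,-50],[0,360,0,-60],[0,420,0,-70],[0,460,-10,-80],[0,475,-10,-90],[0,475,-10,-90]]' 0.1;  python3 -m creep '[[0,0,0,0],[0,0,0,0]]'; python3 balls.py 34
```

```text
clock: 40.35
eef_pos: [496.5, -112.1, 210.2]
ee_rot: [0.136, 3.137, -0.001]
contact_force: [-0.1, 0.7, -0.4]
grip_width: 69.0
gripper_force: 0.0
clock: 41.6
eef_pos: [495.8, 364.0, 199.4]
ee_rot: [-2.314, -2.125, -0.001]
contact_force: [0.4, 0.6, -0.0]
grip_width: 79.4
gripper_force: 0.0
clock: 41.85
eef_pos: [496.6, 361.5, 199.3]
ee_rot: [2.313, 2.125, 0.001]
contact_force: [0.9, 0.6, 0.3]
grip_width: 79.6
gripper_force: 0.0
tcp [496.6 361.5 199.3]
[252. 176.   1.] [65. 38. 27.] [494.8 361.2  34. ]
[286.5  289.5    1.03] [62. 44. 33.] [527.2 201.4  34. ]
```

```bash
python3 -m creep '[[-1,0,-50,0],[-1,0,-100,0],[-1,0,-140,0],[-1,0,-163,0],[-1,0,-169,0],[-1,0,-169,0],[-1,0,-169,0]]'; python3 -m creep '[[0,0,0,0],[0,0,0,0],[0,0,0,0],[0,0,0,0],[0,0,0,0]]' 0.8 8; python3 -m creep '[[0,0,20,0],[0,0,70,0],[0,0,130,0],[0,0,180,0],[0,0,180,0]]'
```

```text
clock: 42.78
eef_pos: [496.6, 362.1, 31.4]
ee_rot: [2.313, 2.124, 0.004]
contact_force: [0.3, -0.3, -0.7]
grip_width: 79.5
gripper_force: 0.0
clock: 43.4
eef_pos: [495.5, 361.9, 30.0]
ee_rot: [2.314, 2.125, 0.001]
contact_force: [-0.8, -0.1, 3.9]
grip_width: 55.5
gripper_force: 8.0
clock: 44.02
eef_pos: [498.2, 363.1, 216.6]
ee_rot: [2.311, 2.123, 0.016]
contact_force: [1.0, -0.6, -1.5]
grip_width: 55.3
gripper_force: 8.0
```

```bash
python3 -m creep '[[-10,-55,0,0],[-20,-115,0,0],[-30,-175,0,0],[-40,-235,0,0],[-50,-295,0,0],[-60,-355,0,0],[-68,-415,0,0],[-74,-475,0,0],[-74,-530,0,0],[-74,-555,0,0]]'; python3 -m creep '[[0,-8,0,0],[0,-8,-40,0],[0,-8,-100,0],[0,-8,-135,0],[0,-8,-142,0],[0,-8,-146,0],[0,-8,-149,0],[0,-8,-151,0],[0,-8,-151,0]]'
```

```text
clock: 45.28
eef_pos: [420.4, -195.7, 209.2]
ee_rot: [-2.317, -2.121, 0.001]
contact_force: [1.3, -0.2, -1.2]
grip_width: 55.4
gripper_force: 8.0
clock: 46.4
eef_pos: [422.5, -201.7, 60.1]
ee_rot: [2.312, 2.123, 0.002]
contact_force: [-0.2, 3.2, 6.0]
grip_width: 55.4
gripper_force: 8.0
```

```bash
python3 -m creep '[[0,0,1,0],[0,0,1,0],[0,0,1,0],[0,0,15,0],[0,0,40,0],[0,0,90,0],[0,0,140,0],[0,-20,170,0],[0,-60,200,0],[0,-110,220,0]]' 0.22; python3 -m creep '[[0,-40,0,0],[0,-40,0,0],[0,-40,0,0]]'
python3 - <<'E'
from h import *
T=cal('top'); im=save('top','t9',crop=(255,125,390,240),scale=5)
for p in [[506.7, -141.7], [501.3, -207.5], [495.9, -273.3], [426.9, -135.2], [421.5, -201.0], [416.2, -266.8]]: print(((proj(T,[*p,63])-[255,125])*5).round(0))
th=np.radians(-4.677);R=np.array([[np.cos(th),-np.sin(th)],[np.sin(th),np.cos(th)]]);t=np.array([496.3,-207.1])
for s in range(4): print(s,((proj(T,[*(R@(105,85-10*s)+t),195])-[255,125])*5).round(0),(R@(105,85-10*s)+t).round(1))
E
```

```text
clock: 47.65
eef_pos: [421.8, -312.1, 281.8]
ee_rot: [2.31, 2.125, 0.0]
contact_force: [1.1, -0.2, -0.1]
grip_width: 68.7
gripper_force: 0.0
clock: 48.02
eef_pos: [421.2, -350.5, 278.8]
ee_rot: [-2.313, -2.124, -0.001]
contact_force: [0.4, 0.1, -1.3]
grip_width: 68.9
gripper_force: 0.0
[213. 326.]
[315. 336.]
[418. 346.]
[202. 450.]
[305. 461.]
[408. 471.]
0 [224. 133.] [ 607.9 -130.9]
1 [241. 135.] [ 607.1 -140.9]
2 [258. 137.] [ 606.3 -150.9]
3 [275. 138.] [ 605.4 -160.8]
```

View pics/t9.png

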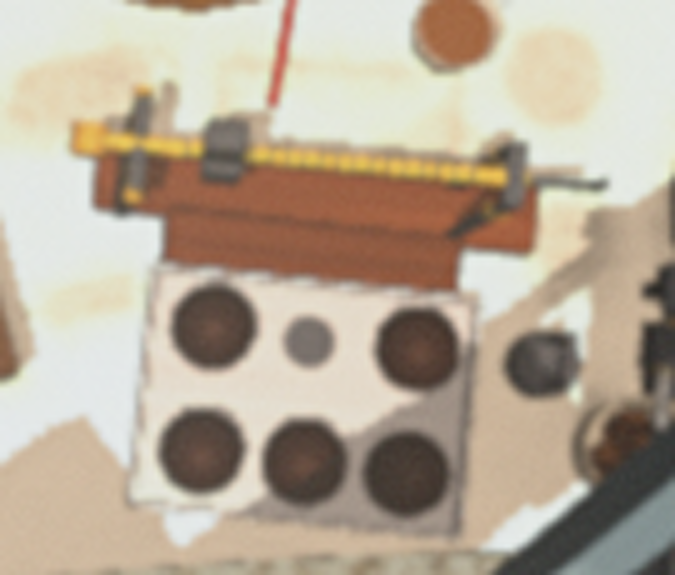

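All five balls are seated, at (214,326), (202,450), (305,461), (408,471) and (418,347), matching the predictions. The poise fin is at (224,133), about (608,-131) in world. My picture views are used up, so I'll read the beam angle numerically from the scene camera, calibrated on the two stops.

```bash
cat > beam.py <<'E'
from h import *
import sys
S=cal('scene'); th=np.radians(-4.677);R=np.array([[np.cos(th),-np.sin(th)],[np.sin(th),np.cos(th)]]);t=np.array([496.3,-207.1])
def est(im):
    g=im.astype(float); Y=np.clip(g[...,0]-g[...,2]-45,0,None).astype(np.float32); Y=Y*(g[...,1]>.55*g[...,0])
    pts=[];res=[]
    for y in np.arange(110,-86,-5):
        p0=proj(S,[*(R@(105,y)+t),135]); p1=proj(S,[*(R@(105,y)+t),136]); d=(p1-p0); k=np.linalg.norm(d)
        hs=np.arange(-40,41,1.); P=np.array([p0+d*h for h in hs],np.float32)
        v=cv2.remap(Y,P[:,0].reshape(-1,1),P[:,1].reshape(-1,1),cv2.INTER_LINEAR).ravel()
        w=v.copy(); i=np.argmax(v); 
        if v[i]<25: continue
        w[np.abs(hs-hs[i])>14]=0
        pts.append((130-y,(w*hs).sum()/w.sum()))
    p=np.array(pts); 
    if len(p)<6: return None
    for _ in range(3):
        a=np.polyfit(p[:,0],p[:,1],1); e=p[:,1]-np.polyval(a,p[:,0]); p=p[abs(e)<max(2.5*np.median(abs(e)),1)]
    return a.round(4),len(p),e.std().round(2)
if __name__=='__main__':
    if len(sys.argv)>1:
        for f in sys.argv[1:]: print(f,est(np.load(f)))
    print(est(grab_frame('scene')))
E
python3 beam.py pics/scene0.npy pics/s3.npy
python3 -m creep '[[20,25,0,10],[41,50,0,20],[62,75,0,30],[83,100,0,40],[104,125,0,50],[125,150,0,60],[146,175,0,70],[167,200,0,80],[186,221,0,90],[186,221,-20,90]]' 0.57; python3 -m creep '[[0,0,-15,0],[0,0,-25,0],[0,0,-25,0]]'; python3 beam.py
```

```text
pics/scene0.npy (array([-0.1119,  5.7338]), 27, np.float64(1.14))
pics/s3.npy (array([-0.0921,  5.5491]), 23, np.float64(0.57))
(array([0.0731, 4.8202]), 17, np.float64(0.43))
clock: 49.38
eef_pos: [608.9, -128.1, 259.9]
ee_rot: [0.128, 3.136, -0.002]
contact_force: [-0.3, 0.4, -0.1]
grip_width: 38.0
gripper_force: 0.0
clock: 49.75
eef_pos: [606.3, -130.7, 232.3]
ee_rot: [-0.136, -3.136, -0.001]
contact_force: [-0.3, -0.4, 1.1]
grip_width: 38.0
gripper_force: 0.0
(array([0.0884, 2.4291]), 20, np.float64(1.32))
```

```bash
python3 - <<'E'
from h import *
from beam import R,t
C=cal('wrist'); im=grab_frame('wrist'); print(r.state()['eef_pos'])
for y in range(115,40,-5):
    row=[]
    for z in (147,198):
        u=proj(C,[*(R@(105,y)+t),z]); 
        row.append((u.round(0).astype(int).tolist(), im[int(u[1]),int(u[0])].tolist() if 0<=u[0]<512 and 0<=u[1]<384 else None))
    print(y,row)
E
python3 -m creep '[[0,0,-15,0],[0,0,-28,0],[0,0,-28,0],[0,0,-28,0]]'
```

```text
[ 607.32074489 -130.89591837  233.97092384]
115 [([287, 197], [237, 192, 98]), ([295, 220], [239, 228, 197])]
110 [([281, 197], [237, 192, 98]), ([288, 220], [240, 234, 206])]
105 [([276, 197], [155, 111, 55]), ([281, 220], [240, 240, 217])]
100 [([270, 197], [156, 112, 55]), ([274, 220], [176, 157, 131])]
95 [([264, 197], [28, 26, 24]), ([267, 220], [53, 49, 46])]
90 [([259, 197], [29, 27, 25]), ([260, 220], [52, 49, 45])]
85 [([253, 197], [29, 27, 26]), ([253, 220], [54, 50, 47])]
80 [([247, 197], [33, 31, 29]), ([246, 220], [81, 75, 69])]
75 [([242, 197], [36, 33, 31]), ([239, 220], [84, 77, 72])]
70 [([236, 197], [33, 31, 29]), ([232, 220], [162, 143, 119])]
65 [([230, 197], [238, 201, 101]), ([225, 220], [166, 147, 123])]
60 [([225, 197], [238, 199, 100]), ([217, 220], [110, 28, 25])]
55 [([219, 197], [238, 200, 101]), ([210, 220], [161, 142, 118])]
50 [([214, 197], [238, 200, 101]), ([203, 220], [176, 157, 131])]
45 [([208, 197], [238, 200, 101]), ([196, 220], [176, 156, 130])]
clock: 50.35
eef_pos: [607.5, -130.2, 205.6]
ee_rot: [-0.134, -3.139, -0.0]
contact_force: [0.0, 0.1, -0.3]
grip_width: 38.0
gripper_force: 0.0
```

```bash
python3 -m creep '[[0,0,-18,0],[0,0,-34,0],[0,0,-34,0],[0,0,-34,0]]'; python3 -m creep '[[-1,-8,0,0],[-1.5,-16,1,0],[-2,-24,1,0],[-2.5,-32,2,0],[-3,-40,3,0],[-4,-48,3,0],[-4.5,-56,4,0],[-5,-64,5,0],[-6,-71,5,0],[-6.2,-76,5,0]]'; python3 -m creep '[[0,0,0,0],[0,4,0,0],[0,4,0,0],[0,4,0,0],[0,4,0,0],[0,4,0,0]]';python3 beam.py
```

```text
clock: 50.85
eef_pos: [607.4, -130.3, 171.5]
ee_rot: [-0.134, -3.138, -0.0]
contact_force: [0.6, -0.1, 0.3]
grip_width: 37.7
gripper_force: 0.0
clock: 52.1
eef_pos: [601.2, -206.8, 176.8]
ee_rot: [0.134, 3.139, -0.0]
contact_force: [-0.3, 1.7, 0.8]
grip_width: 38.0
gripper_force: 0.6
clock: 52.85
eef_pos: [601.2, -202.3, 176.7]
ee_rot: [0.134, 3.139, -0.0]
contact_force: [-0.9, -0.4, -0.2]
grip_width: 37.8
gripper_force: 0.0
(array([0.0719, 4.5248]), 10, np.float64(1.09))
```

```bash
python3 -m creep '[[0,-6,0,0],[-0.5,-12,1,0],[-1,-19,1,0],[-1,-19,1,0],[-1,-15,1,0],[-1,-15,1,0],[-1,-15,1,0],[-1,-15,1,0],[-1,-15,1,0],[-1,-15,1,0]]';python3 beam.py
```

```text
clock: 54.15
eef_pos: [600.2, -217.3, 177.7]
ee_rot: [0.134, 3.139, -0.0]
contact_force: [-0.1, 0.0, -0.5]
grip_width: 38.2
gripper_force: 0.0
(array([0.068 , 4.9318]), 9, np.float64(0.3))
```

```bash
python3 -m creep '[[0,-4,0,0],[-0.5,-9,0,0],[-1,-14,0,0],[-1,-14,0,0],[-1,-10,0,0],[-1,-10,0,0],[-1,-10,0,0],[-1,-10,0,0],[-1,-10,0,0],[-1,-10,0,0]]';python3 beam.py
```

```text
clock: 55.45
eef_pos: [599.2, -227.3, 177.7]
ee_rot: [-0.134, -3.139, 0.0]
contact_force: [0.1, -0.4, 0.7]
grip_width: 38.1
gripper_force: 0.0
(array([0.059 , 5.3946]), 12, np.float64(0.37))
```

```bash
python3 -m creep '[[0,-4,0,0],[-0.5,-9,0,0],[-1,-14,0,0],[-1,-14,0,0],[-1,-10,0,0],[-1,-10,0,0],[-1,-10,0,0],[-1,-10,0,0],[-1,-10,0,0],[-1,-10,0,0]]';python3 beam.py; python3 -m creep '[[0,0,0,0],[0,0,0,0],[0,0,0,0],[0,0,0,0],[0,0,0,0],[0,0,0,0]]';python3 beam.py
```

```text
clock: 56.75
eef_pos: [598.2, -237.3, 177.7]
ee_rot: [-0.134, -3.139, 0.0]
contact_force: [-0.3, -0.4, 0.5]
grip_width: 37.7
gripper_force: 0.0
(array([3.1000e-03, 5.3689e+00]), 14, np.float64(0.38))
clock: 57.55
eef_pos: [598.2, -237.3, 177.7]
ee_rot: [-0.134, -3.139, -0.0]
contact_force: [-0.3, 0.0, 0.4]
grip_width: 37.8
gripper_force: 0.0
(array([0.0062, 4.9576]), 13, np.float64(0.68))
```

```bash
python3 -m creep '[[0,-3,0,0],[0,-6.7,0,0],[0,-6.7,0,0],[0,-1,0,0],[0,-1,0,0],[0,-1,15,0],[0,-1,40,0],[0,-1,90,0],[-40,-1,110,0],[-100,0,130,0]]'; python3 -m creep '[[-40,-40,0,0],[-40,-80,0,0],[-40,-80,0,0],[-40,-80,0,0],[-40,-80,0,0],[-40,-80,0,0],[-40,-80,0,0],[-40,-80,0,0]]';python3 beam.py
python3 - <<'E'
from h import *
W=[[506.7, -141.7], [495.9, -273.3], [426.9, -135.2], [421.5, -201.0], [416.2, -266.8]]
T=cal('top'); im=cv2.cvtColor(grab_frame('top'),cv2.COLOR_RGB2GRAY); ref=cv2.cvtColor(np.load('pics/t9.npy'),cv2.COLOR_RGB2GRAY)
for p in W+[[490,-371]]:
    u=proj(T,[*p,66]).round().astype(int); k=12; t=ref[u[1]-k:u[1]+k+1,u[0]-k:u[0]+k+1]; s=im[u[1]-k-6:u[1]+k+7,u[0]-k-6:u[0]+k+7]
    m=cv2.matchTemplate(s,t,cv2.TM_CCOEFF_NORMED); _,v,_,l=cv2.minMaxLoc(m); print(p,round(v,2),np.array(l)-6)
E
```

```text
clock: 58.85
eef_pos: [498.8, -237.6, 309.8]
ee_rot: [0.132, 3.137, -0.003]
contact_force: [-0.0, -0.3, 0.8]
grip_width: 38.2
gripper_force: 0.0
clock: 59.85
eef_pos: [459.0, -317.0, 307.5]
ee_rot: [-0.133, -3.139, -0.0]
contact_force: [0.7, -0.7, -0.2]
grip_width: 38.1
gripper_force: 0.0
(array([0.0134, 5.1013]), 23, np.float64(0.6))
[506.7, -141.7] 0.99 [0 0]
[495.9, -273.3] 0.8 [0 0]
[426.9, -135.2] 0.95 [0 0]
[421.5, -201.0] 0.93 [0 0]
[416.2, -266.8] 0.75 [0 0]
[490, -371] 0.42 [-6 -6]
```

```bash
python3 -m creep '[[-60,40,30,0],[-60,80,30,0],[-60,80,30,0],[-60,80,30,0],[-60,80,30,0],[-60,80,30,0]]'>/dev/null; for i in 1 2 3; do python3 beam.py; done
python3 - <<'E'
from h import *
from beam import R,t,est
# pointer: compare scene image strips near gate for the three states
T=cal('top'); im=cv2.cvtColor(grab_frame('top'),cv2.COLOR_RGB2GRAY); ref=cv2.cvtColor(np.load('pics/t9.npy'),cv2.COLOR_RGB2GRAY)
for p in [[490,-371]]:
    u=proj(T,[*p,40]).round().astype(int); k=9; tt=ref[u[1]-k:u[1]+k+1,u[0]-k:u[0]+k+1]; s=im[u[1]-k-6:u[1]+k+7,u[0]-k-6:u[0]+k+7]
    m=cv2.matchTemplate(s,tt,cv2.TM_CCOEFF_NORMED); _,v,_,l=cv2.minMaxLoc(m); print(p,round(v,2),np.array(l)-6)
E
```

```text
(array([0.0144, 5.0982]), 22, np.float64(0.55))
(array([0.0158, 4.9853]), 23, np.float64(0.48))
(array([0.0136, 5.1976]), 23, np.float64(0.54))
[490, -371] 0.61 [1 0]
```

```bash
python3 -m creep '[[50,0,0,0],[100,-1,0,0],[150,-1,-40,0],[199,-1,-80,0],[199,-1,-105,0],[199,-1,-105,0],[199,-1,-105,0]]'
python3 - <<'E'
from h import *
from beam import R,t
C=cal('wrist'); im=grab_frame('wrist'); p=r.state()['eef_pos']; print(p,R.T@(p[:2]-t))
for y in range(-44,2,2):
    u=proj(C,[*(R@(105,y)+t),197]); print(y,im[int(u[1]),int(u[0])].tolist())
E
```

```text
clock: 61.78
eef_pos: [598.2, -238.7, 234.0]
ee_rot: [0.134, 3.137, -0.002]
contact_force: [0.1, -0.9, 0.8]
grip_width: 37.5
gripper_force: 0.0
[ 598.37285126 -238.95112023  234.74699401] [104.33005916 -23.42220269]
-44 [188, 168, 140]
-42 [179, 160, 133]
-40 [180, 160, 134]
-38 [179, 159, 133]
-36 [179, 160, 132]
-34 [43, 40, 37]
-32 [76, 69, 63]
-30 [86, 79, 74]
-28 [81, 76, 69]
-26 [55, 52, 49]
-24 [97, 92, 85]
-22 [100, 93, 86]
-20 [101, 93, 86]
-18 [54, 50, 46]
-16 [55, 51, 48]
-14 [55, 51, 47]
-12 [52, 48, 45]
-10 [35, 33, 31]
-8 [177, 158, 133]
-6 [241, 244, 224]
-4 [241, 241, 218]
-2 [240, 236, 209]
0 [240, 239, 214]
```

```bash
python3 -m creep '[[0,1,-25,0],[0,1,-50,0],[0,1,-57,0],[0,1,-57,0]]'; python3 -m creep '[[0,-3,0,0],[-0.5,-6,0,0],[-0.5,-9.5,0,0],[-0.5,-9.5,0,0],[-0.5,-4,0,0],[-0.5,-4,0,0],[-0.5,-4,20,0],[-0.5,-4,60,0],[-30,-4,110,0],[-80,0,150,0]]'; python3 -m creep '[[-60,0,0,0],[-120,0,0,0],[-120,0,0,0],[-120,0,0,0],[-120,0,0,0],[-120,0,0,0],[-120,0,0,0],[-120,0,0,0],[-120,0,0,0]]'; for i in 1 2 3; do python3 beam.py;done
```

```text
clock: 62.32
eef_pos: [598.2, -237.7, 176.8]
ee_rot: [0.134, 3.137, -0.001]
contact_force: [-0.4, 0.7, 0.9]
grip_width: 37.9
gripper_force: 0.0
clock: 63.58
eef_pos: [519.4, -237.8, 328.3]
ee_rot: [0.132, 3.136, -0.004]
contact_force: [-0.2, -0.1, 0.1]
grip_width: 37.8
gripper_force: 0.0
clock: 64.7
eef_pos: [399.3, -237.3, 324.3]
ee_rot: [-0.133, -3.139, -0.0]
contact_force: [-0.1, -1.0, -0.5]
grip_width: 37.8
gripper_force: 0.0
(array([1.3000e-03, 5.0927e+00]), 23, np.float64(0.46))
(array([1.4000e-03, 5.0941e+00]), 22, np.float64(0.46))
(array([1.8000e-03, 5.0611e+00]), 23, np.float64(0.37))
```

```bash
python3 -m creep '[[0,50,0,0],[0,110,0,0],[0,170,0,0],[0,230,0,0],[0,290,0,0],[0,340,0,0],[0,370,0,0],[0,370,0,0]]'
python3 - <<'E'
from h import *
W=[[506.7, -141.7], [495.9, -273.3], [426.9, -135.2], [421.5, -201.0], [416.2, -266.8]]
T=cal('top'); im=cv2.cvtColor(grab_frame('top'),cv2.COLOR_RGB2GRAY); ref=cv2.cvtColor(np.load('pics/t9.npy'),cv2.COLOR_RGB2GRAY);r8=cv2.cvtColor(np.load('pics/t8.npy'),cv2.COLOR_RGB2GRAY)
for p,z,g,k in [(p,66,ref,10) for p in W]+[([490,-371],40,r8,10),([438,-413],40,r8,10)]:
    u=proj(T,[*p,z]).round().astype(int); t=g[u[1]-k:u[1]+k+1,u[0]-k:u[0]+k+1]; s=im[u[1]-k-6:u[1]+k+7,u[0]-k-6:u[0]+k+7]
    m=cv2.matchTemplate(s,t,cv2.TM_CCOEFF_NORMED); _,v,_,l=cv2.minMaxLoc(m); print(p,round(v,2),np.array(l)-6)
E
python3 beam.py
```

```text
clock: 65.85
eef_pos: [398.9, 134.1, 324.5]
ee_rot: [0.127, 3.139, 0.0]
contact_force: [0.4, -0.9, 0.3]
grip_width: 37.8
gripper_force: 0.0
[506.7, -141.7] 0.99 [0 0]
[495.9, -273.3] 0.93 [0 0]
[426.9, -135.2] 0.99 [0 0]
[421.5, -201.0] 0.93 [ 0 -1]
[416.2, -266.8] 0.96 [0 0]
[490, -371] 1.0 [0 0]
[438, -413] 1.0 [0 0]
None
```

The balls, weight and dish are all in place. I'm handing the job in.

```bash
python3 -c "
from bench import order; print(order.finish_job())"
```

```text
the job is handed in; nothing more can be done
None
```

The job is handed in, with no verdict returned: the parking weight stands on the counter, all five balls are in dimples, and the beam last read about 0.01 rad from level (limit 0.03), with the robot clear of everything.

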